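# Set up the blade scan: clear the mat, raise the posts and aim the scan head

## Task

Get the bronze blade ready for 3D scanning: move the two pigment jars right off the scan mat and stand them upright anywhere on the bench, and raise every ball-topped post lying on the bench by tipping it up on its foot (foot on the bench until it is upright, never dangled by the ball), leaving each standing wholly on a grey disc of the mat, one to a disc. When that is done, swivel and tilt the scan head so that it points straight at the middle of the blade. Do not touch the blade or its rest, and leave the orange tin alone.

Things in the scene. Friction and masses are not known exactly. Their poses are not given: they have to be found in the camera images.
- post1: loose post, 170 mm long, about 300 g (heavy foot), lying at the start (2 or 3 alike are there): dark square foot 52 x 52 x 14 mm, rod 14 mm thick, white ball 44 mm across. Origin midway along the axis; x axis runs from foot to ball, foot underside at x = -85 mm, ball centre at +63 mm. Lying, it rests on a flat side of the foot (centre 26 mm high) and on the ball (centre 22 mm high)
- post1_foot (a point): centre of the underside of post1's foot; 0 mm above the bench when it stands
- post1_ball (a point): centre of post1's ball; 148 mm above the bench when it stands
- post2: loose post, 170 mm long, about 300 g (heavy foot), lying at the start (2 or 3 alike are there): dark square foot 52 x 52 x 14 mm, rod 14 mm thick, white ball 44 mm across. Origin midway along the axis; x axis runs from foot to ball, foot underside at x = -85 mm, ball centre at +63 mm. Lying, it rests on a flat side of the foot (centre 26 mm high) and on the ball (centre 22 mm high)
- post2_foot (a point): centre of the underside of post2's foot; 0 mm above the bench when it stands
- post2_ball (a point): centre of post2's ball; 148 mm above the bench when it stands
- post3: loose post, 170 mm long, about 300 g (heavy foot), lying at the start (2 or 3 alike are there): dark square foot 52 x 52 x 14 mm, rod 14 mm thick, white ball 44 mm across. Origin midway along the axis; x axis runs from foot to ball, foot underside at x = -85 mm, ball centre at +63 mm. Lying, it rests on a flat side of the foot (centre 26 mm high) and on the ball (centre 22 mm high)
- post3_foot (a point): centre of the underside of post3's foot; 0 mm above the bench when it stands
- post3_ball (a point): centre of post3's ball; 148 mm above the bench when it stands
- mat: dark scan mat 350 x 380 mm (x by y), fixed, flat, level with the bench (1 mm); origin at its middle. Near its -x side three light-grey discs lie in a row along y; on its far half a fixed white rest (70 x 130 mm, 56 mm high, centred 80 mm to +x) carries the ancient bronze blade, about 200 mm long along y, its top 85 mm above the bench
- disc1 (a point): centre of a flat grey disc 110 mm in diameter printed on the mat, 130 mm from the next, bench height; any post may stand on any disc, one on each
- disc2 (a point): centre of a flat grey disc 110 mm in diameter printed on the mat, 130 mm from the next, bench height; any post may stand on any disc, one on each
- disc3 (a point): centre of a flat grey disc 110 mm in diameter printed on the mat, 130 mm from the next, bench height; any post may stand on any disc, one on each
- blade (a point): middle of the bronze blade, 70 mm above the bench: the point to aim the scan head at
- scan_swivel (a joint): swivel of the scan head about the vertical axis of its stand, rad, grows anticlockwise seen from above; range -1.3 to 1.5; stiff (friction about 0.3 N m), stays where it is left
- scan_tilt (a joint): tilt of the scan head about a level axis through point pivot, rad; 0 = level, grows nose down (the handle then goes up); range -0.5 to 0.9; stiff (friction about 0.4 N m), stays where it is left
- pivot (a point): where the swivel and tilt axes cross, the middle of the head, 200 mm above the bench, on the axis of the round fixed stand (foot 116 mm across); it turns with the swivel only: its x axis points level the way the head faces, z up
- scan_aim (a point): the same point turning with the head: its x axis is the line of sight, out of the two lenses. The head is a white box 100 (along x) x 86 x 46 mm with a black front holding the two lenses; at its back a steel rod leads to the knob
- knob (a point): centre of the black ball knob, 36 mm across, at the end of the rod behind the head, 150 mm from point pivot, directly behind along the line of sight; the handle for swivelling and tilting, can be pinched from above
- jar1: loose closed pigment jar (green glass, grey cap), 56 mm across, 70 mm high, 220 g, at the start left standing on the mat among the discs; origin at the centre of its underside, z up
- jar2: loose closed pigment jar (amber glass, white cap), 56 mm across, 70 mm high, 220 g, at the start left standing on the mat among the discs; origin at the centre of its underside, z up
- tin: closed orange tin, 80 mm across, 120 mm high, standing on the bench; bystander, leave it alone; origin at the centre of its underside
Things that resemble listed ones, but are neither listed nor needed, are in the scene too. What is shaped like the jar2 but purple or yellow is not meant.

How it is judged:
By the outcome, as a careful person would: the job done as asked, in the order asked, and still so for the second after the job is handed in, with the robot touching nothing.
Of post1, post2, post3 only 2 to 3 are there at a start; the rules pass over those that are not, and their reading is None.
At some moment in a run one of post1, post2, post3 may be knocked a few centimetres aside while the robot is not near it.
Once in a run the grip may slacken for a moment while it holds something.
It also fails if it takes over 210 s, if anything falls off the work surface, if the arm or the gripper's body presses on something with over 40 N, if the wrist force passes 120 N, or if a joint passes its speed limit or range.

## Robot

A 7-joint arm with a two-finger parallel gripper is mounted at the origin on the work surface. World frame = base frame: x ahead of the robot, y to its left, z up, the work surface at z = 0. Lengths are in m, angles in rad, forces in N, time in s.
With the tool pointing down it reaches from about 0.425 to 0.875 m from the base axis. Payload 8.4 kg.
Tool frame: the origin (TCP) lies at the very end of the fingers, on their centre line; the grasp point (between the pads) lies arm.grip_depth behind it (arm.grip_depth is the distance from the TCP to the grasp point, in m); z points along the fingers, y is the line along which they close (so a half turn about z gives the same grasp; the last joint's range is limited). The gripper opens to 85 mm and grips with 20 to 120 N. Pads are 22 mm wide; open, the fingers measure 114 mm over their backs; the gripper's body (76 mm by 85 mm) begins 54 mm behind the grasp point. The pads swing forward as they close: fully open they stand 13 mm farther back than shut.
Start: joints at [-1.242, 0.333, 0.04, 1.465, -0.013, 1.343, -0.059], TCP at [0.27, 0.591, 0.231] pointing down, gripper open.
Joint ranges: [-2.58, 2.58], [-0.38, 2.09], [-1.3, 1.39], [0.25, 2.4], [-1.5, 4.64], [0.08, 2.09], [-2.65, 2.65]. Speed limits (rad/s): [2.22, 2.22, 2.79, 2.79, 3.14, 3.14, 3.14].

## Interface

Orientations are given as a unit quaternion [w, x, y, z].
In Python, from cell import status, vision, order, arm gives the robot as it stands.
- The arm moves only by the tool play_rows, never from a script. Its argument "series" is a list that holds one entry, the list of rows, each a list of 7 numbers: the shift along the tool's x, y, z in m, then the turn, a rotation vector about the tool's x, y, z in rad, then the opening, from 0 (shut) to 1 (fully open). In form: [[[tx, ty, tz, wx, wy, wz, gripper], ...]]. A call has exactly 5 rows; each row is the pose to reach, as a shift and turn from the pose commanded when the call began, along the tool's axes at that moment; what a row does not reach only later rows make up. A row lasts 1/12 s, in which the tool goes at most 41.7 mm and 7.16 degrees, less where a joint would pass 70% of its speed; a pose out of reach is approached as far as the arm can. A call with a gripper value outside its range is refused whole. The fingers move at their own pace and stop on an object; the grip force is fixed at half the most. Time passes only in rows, so rows that repeat a pose let the fingers close, or fill a call up. It gives the time, the measured TCP pose, the force, the opening and the grip force at its end, in the units of the state.
- status.state(): the state, without advancing time (a new reading comes with each control period).
- vision.snapshot(name): name is "scene" or "side" or "wrist"; returns the picture (400x640x3 uint8, red, green, blue); there is no depth.
- vision.camera_info(name): a dict with "fx", "fy", "cx", "cy" (pixels), "k1" (the pictures are not rectified: a ray, as slopes to the right and down, at radius r is drawn at 1 + k1 r^2 times it, then the intrinsics apply), "rvec" (rotation vector, rad) and "tvec" (3), from world to camera coordinates, as OpenCV has them; the wrist camera has in their place "mount" (4x4, takes a point from camera to tool coordinates, whose origin is the TCP and whose axes are the flange's). Camera axes: x right, y down, z forward; pixel columns grow to the right and rows downward; lengths in m; the calibration is good to about 2 mm. A picture is of the moment at which its call begins: read the wrist's pose just before it. camera_info takes no time and is no camera call.
- order.job_done(): hands the job in; it is judged then, once.
The state is a dict: "time_s": time; "joint_pos": joint angles; "joint_velocities": joint speeds; "joint_torque": joint torques, N m; "position": TCP position; "eef_rot": TCP orientation; "ft_force": force on the tool from outside, world axes, zero at the start; "moment": the same for the moment, N m; "finger_gap": finger opening in m; "finger_force": force on a finger pad.
Only numpy, scipy, OpenCV 4.12 (cv2) and the standard library are available. Lean on these libraries where they do the work, as an engineer would, in place of code of your own. Each camera call takes 0.05 s, during which the arm holds its last target. There are 200 camera calls.

## Working session

There is one attempt and no reset: what is moved stays moved. The work goes in short steps, Python scripts to look and compute and a tool call to move; the robot and the scene stay as the last step left them, time stands still between calls to the robot, and variables do not carry over. Pictures are saved under pics/ and viewed, at most 14 in all, crops included, and the job is handed in when it is done.

Besides the shell and the picture viewer there is one more tool, called after "Call:" as a command line: name --argument value ..., lists and objects as JSON in quotes. play_rows: Moves the arm, as the interface text tells. Its arguments: {"type":"object","properties":{"series":{"type":"array"}},"required":["series"]}

```bash
ls; mkdir -p pics
python3 - <<'E'
from cell import status,vision,arm
import cv2,numpy as np
print(status.state()); print(arm.grip_depth, [a for a in dir(arm) if a[0]!='_'])
for n in ("scene","side","wrist"):
    print(n,vision.camera_info(n))
    im=vision.snapshot(n); cv2.imwrite(f"pics/{n}0.png",im[:,:,::-1])
E
```

```text
pics
{'time_s': 0.0, 'joint_pos': array([-1.24218821,  0.33390369,  0.03987057,  1.46625635, -0.01340276,
        1.34329281, -0.05849926]), 'joint_velocities': array([-6.67114930e-05,  8.04846263e-04, -7.95497156e-04, -8.11220991e-04,
       -1.31847839e-03,  1.76546538e-03,  1.49625251e-05]), 'joint_torque': array([ 2.54486285e-04, -6.58536243e+01,  1.36542063e+00, -4.05574071e+01,
        1.66206819e-02,  1.22936902e-02, -4.55389079e-05]), 'position': array([0.26950783, 0.59100336, 0.23043318]), 'eef_rot': array([-1.17804957e-04,  2.12283296e-01,  9.77207842e-01, -7.88367218e-04]), 'ft_force': array([0.56797095, 0.10655646, 0.2382505 ]), 'moment': array([ 0.0464555 , -0.0767579 , -0.01340675]), 'finger_force': 0.0, 'finger_gap': 0.08519925662373128}
0.0187 ['Unreachable', 'grip_depth']
scene {'fx': 377.9103267614669, 'fy': 377.9103267614669, 'cx': 317.70493990846717, 'cy': 196.35407029271215, 'k1': 0.017216111089017893, 'rvec': array([ 1.14927295,  2.55169781, -0.78544771]), 'tvec': array([ 0.4205671 , -0.28674919,  1.38759236])}
side {'fx': 491.8769465566411, 'fy': 491.8769465566411, 'cx': 321.81208899055713, 'cy': 196.9533391293929, 'k1': -0.0881478189747091, 'rvec': array([ 2.18743985, -0.12563919,  0.0360589 ]), 'tvec': array([-0.59765892,  0.15821787,  1.3859428 ])}
wrist {'fx': 311.4369662917252, 'fy': 311.4369662917252, 'cx': 323.27565895978285, 'cy': 204.78095384987012, 'k1': 0.007576768566857582, 'mount': array([[ 5.09928123e-04, -9.65508061e-01, -2.60372663e-01,
         6.63231182e-02],
       [ 9.99999711e-01,  3.45336900e-04,  6.77883819e-04,
        -1.46077849e-04],
       [-5.64586004e-04, -2.60372933e-01,  9.65507958e-01,
        -1.42580405e-01],
       [ 0.00000000e+00,  0.00000000e+00,  0.00000000e+00,
         1.00000000e+00]])}
```

View pics/scene0.png

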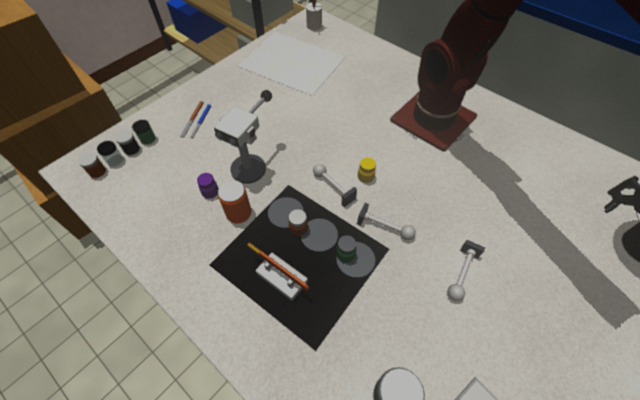

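View pics/side0.png

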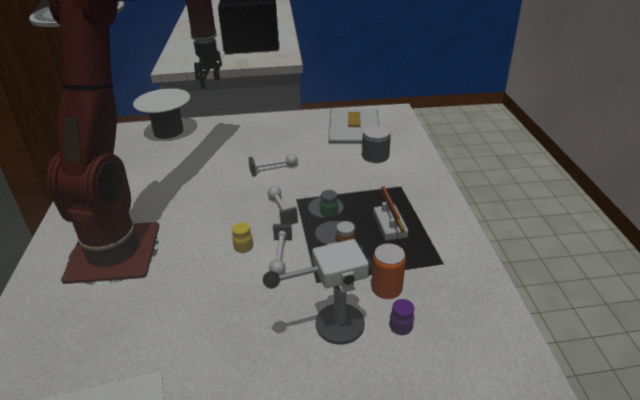

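Scene view: posts A (ball 320,171; foot 349,197), B (foot 363,214; ball 408,233) and C (foot 473,247; ball 457,292). Candidates for the jars: green (346,248) on the mat, amber with white cap (298,222) on the mat. Yellow (367,169), purple (207,185) and the row of shelf jars (93–145,130–165) are not meant. The tin is at (234,202) and the scan head at (237,125), with its knob at (266,96).

```bash
cat > lib.py <<'E'
import numpy as np, cv2
from scipy.spatial.transform import Rotation as R
from cell import status,vision,arm
def pose():
    s=status.state(); q=s['eef_rot']; return np.array(s['position']),R.from_quat([q[1],q[2],q[3],q[0]])
def cam(n,ps=None):
    c=vision.camera_info(n); K=np.array([[c['fx'],0,c['cx']],[0,c['fy'],c['cy']],[0,0,1.]])
    if n=='wrist':
        p,r=ps or pose(); M=c['mount']; T=np.eye(4);T[:3,:3]=r.as_matrix();T[:3,3]=p
        W=np.linalg.inv(T@M); Rm,t=W[:3,:3],W[:3,3]
    else: Rm,t=cv2.Rodrigues(np.array(c['rvec']))[0],np.array(c['tvec'])
    return K,np.array([c['k1'],0,0,0,0.]),Rm,t
def ray(n,uv,ps=None):
    K,D,Rm,t=cam(n,ps); x=cv2.undistortPoints(np.array([[uv]],float),K,D)[0,0]
    d=Rm.T@np.array([x[0],x[1],1]); return -Rm.T@t,d/np.linalg.norm(d)
def at_z(n,uv,z,ps=None):
    o,d=ray(n,uv,ps); return o+d*(z-o[2])/d[2]
def tri(a,uva,b,uvb):
    (o1,d1),(o2,d2)=ray(a,uva),ray(b,uvb)
    s=np.linalg.lstsq(np.c_[d1,-d2],o2-o1,rcond=None)[0]; p,q=o1+s[0]*d1,o2+s[1]*d2
    return (p+q)/2,np.linalg.norm(p-q)
def proj(n,P,ps=None):
    K,D,Rm,t=cam(n,ps); return cv2.projectPoints(np.array(P,float).reshape(-1,3),cv2.Rodrigues(Rm)[0],t,K,D)[0][:,0]
E
python3 - <<'E'
from lib import *
np.set_printoptions(precision=3,suppress=True)
for nm,uv,z in [('Aball',(320,171),.022),('Afoot',(349,197),.026),('Bfoot',(363,214),.026),('Bball',(408,233),.022),('Cfoot',(473,247),.026),('Cball',(457,292),.022),('green cap',(346,242),.07),('amber cap',(298,215),.07),('yellow',(367,162),.07),('tin top',(234,187),.12),('d1',(286,212),0),('d2',(319,235),0),('d3',(356,261),0),('matN',(288,186),0),('matE',(388,249),0),('matS',(316,349),0),('matW',(211,265),0),('purple',(207,180),.07)]: print(nm,at_z('scene',uv,z))
for nm,uv,z in [('Aball',(277,267),.022),('Afoot',(282,232),.026),('Bfoot',(288,214),.026),('Bball',(275,193),.022),('Cfoot',(252,166),.026),('Cball',(292,160),.022),('green cap',(328,197),.07),('tin top',(390,255),.12)]: print('side',nm,at_z('side',uv,z))
print('knob',tri('scene',(266,96),'side',(271,279)))
im=cv2.imread('pics/scene0.png')[120:320,190:490]; cv2.imwrite('pics/crop0.png',cv2.resize(im,None,fx=2.6,fy=2.6,interpolation=cv2.INTER_CUBIC))
E
```

```text
Aball [ 0.469 -0.136  0.022]
Afoot [ 0.488 -0.     0.026]
Bfoot [0.508 0.07  0.026]
Bball [0.471 0.206 0.022]
Cfoot [0.39  0.368 0.026]
Cball [0.533 0.401 0.022]
green cap [0.633 0.103 0.07 ]
amber cap [ 0.657 -0.054  0.07 ]
yellow [ 0.373 -0.024  0.07 ]
tin top [ 0.73  -0.231  0.12 ]
d1 [ 0.645 -0.12   0.   ]
d2 [ 0.637  0.009 -0.   ]
d3 [0.63  0.143 0.   ]
matN [ 0.57  -0.185  0.   ]
matE [0.54  0.189 0.   ]
matS [0.881 0.215 0.   ]
matW [ 0.911 -0.156  0.   ]
purple [ 0.749 -0.346  0.07 ]
side Aball [ 0.468 -0.14   0.022]
side Afoot [ 0.487 -0.001  0.026]
side Bfoot [0.508 0.081 0.026]
side Bball [0.472 0.202 0.022]
side Cfoot [0.397 0.371 0.026]
side Cball [0.537 0.398 0.022]
side green cap [0.631 0.091 0.07 ]
side tin top [ 0.744 -0.236  0.12 ]
knob (array([ 0.462, -0.363,  0.2  ]), np.float64(0.0008956123617042038))
```

View pics/crop0.png

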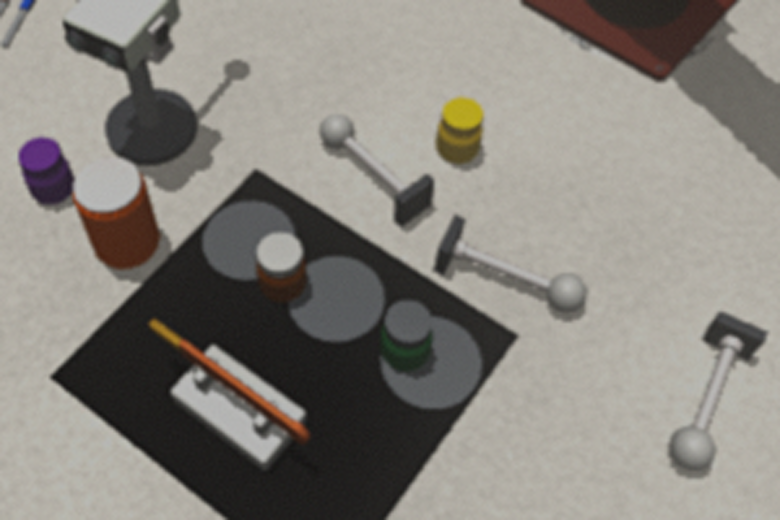

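The crop confirms the jars: green with a grey cap at crop (407,325), amber with a white cap at (280,255). Next, hover and refine with the wrist camera.

```bash
cat >> lib.py <<'E'
def tool(yaw,pitch=0,axis=None):
    # tool down, closing (y) axis at world angle yaw deg; pitch about tool y
    y=np.radians(yaw); ty=np.array([np.cos(y),np.sin(y),0]); tz=np.array([0,0,-1.]); tx=np.cross(ty,tz)
    return R.from_matrix(np.c_[tx,ty,tz])*R.from_euler('y',pitch,degrees=True)
def seq(*legs):
    p,r=pose()
    for q,rr in legs:
        q=np.array(q,float); s=r.inv().apply(q-p); w=(r.inv()*rr).as_rotvec()
        n=max(np.linalg.norm(s)/.0417,np.degrees(np.linalg.norm(w))/7.16)
        print('shift',np.round(s,4),'rot',np.round(w,3),'rows>=%.1f'%n); p,r=q,rr
E
python3 - <<'E'
from lib import *
seq(((.6,.03,.3),tool(90)))
E
```

```text
shift [-0.5335 -0.3735 -0.0689] rot [-0.001 -0.    -0.428] rows>=15.7
```

Call:
play_rows --series '[[[-0.036,-0.025,-0.01,0,0,0,1],[-0.071,-0.05,-0.02,0,0,0,1],[-0.107,-0.075,-0.035,0,0,0,1],[-0.142,-0.1,-0.05,0,0,0,1],[-0.178,-0.125,-0.069,0,0,0,1]]]'

```text
time_s: 0.57
position: [0.3707, 0.4178, 0.2925]
eef_rot: [-0.0, 0.212, 0.977, -0.001]
ft_force: [0.9, 0.4, -0.2]
finger_gap: 0.0856
finger_force: 0.0
```

Call:
play_rows --series '[[[-0.036,-0.025,0,0,0,0,1],[-0.071,-0.05,0,0,0,0,1],[-0.107,-0.075,0,0,0,0,1],[-0.142,-0.1,0,0,0,0,1],[-0.178,-0.125,0,0,0,0,1]]]'

```text
time_s: 0.98
position: [0.4761, 0.2383, 0.2926]
eef_rot: [-0.0, 0.212, 0.977, 0.0]
ft_force: [1.1, 0.9, -0.2]
finger_gap: 0.0853
finger_force: 0.0
```

Call:
play_rows --series '[[[-0.036,-0.025,0,0,0,-0.085,1],[-0.071,-0.05,0,0,0,-0.17,1],[-0.107,-0.075,0,0,0,-0.256,1],[-0.142,-0.1,0,0,0,-0.342,1],[-0.178,-0.125,0,0,0,-0.428,1]]]'

```text
time_s: 1.4
position: [0.5815, 0.0587, 0.2926]
eef_rot: [0.0, -0.002, 1.0, 0.0]
ft_force: [0.4, 0.5, -0.2]
finger_gap: 0.0857
finger_force: 0.0
```

Call:
play_rows --series '[[[0,0,0,0,0,0,1],[0,0,0,0,0,0,1],[0,0,0,0,0,0,1],[0,0,0,0,0,0,1],[0,0,0,0,0,0,1]]]'

```text
time_s: 1.82
position: [0.5806, 0.0622, 0.2925]
eef_rot: [-0.0, -0.001, 1.0, 0.0]
ft_force: [-0.5, 0.2, -0.8]
finger_gap: 0.0853
finger_force: 0.0
```

Run:
```python
from lib import *
np.set_printoptions(precision=4,suppress=True)
print(pose()[0],pose()[1].as_matrix())
im=vision.snapshot('wrist'); cv2.imwrite('pics/w1.png',im[:,:,::-1])
```

```text
[0.5806 0.0622 0.2925] [[-1.     -0.0021 -0.0003]
 [-0.0021  1.      0.0005]
 [ 0.0003  0.0005 -1.    ]]
```

View pics/w1.png

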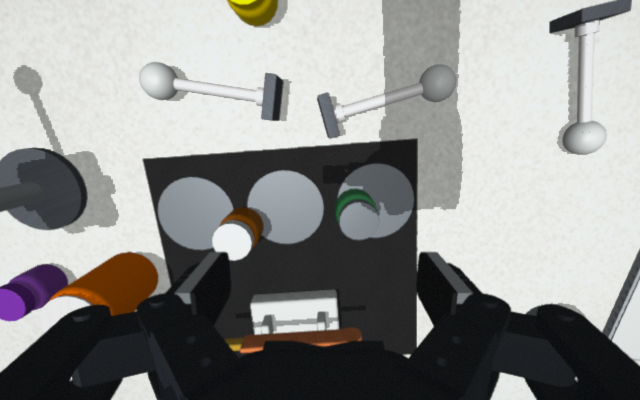

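Wrist view: discs at (195,213), (286,207) and (375,200). Green cap at (360,221), amber cap at (232,242). Post balls at (159,80), (437,83) and (585,137); feet at (272,97), (328,115) and (590,15).

Run:
```python
from lib import *
np.set_printoptions(precision=3,suppress=True)
for nm,uv,z in [('d1',(195,213),0),('d2',(285.5,207),0),('d3',(375,200),0),('mat--',(144,160),0),('mat-+',(417,140),0),('green',(360,221),.07),('amber',(232,242),.07),
 ('Aball',(158,80),.022),('Afoot',(272,97),.026),('Bfoot',(328,115),.026),('Bball',(438,83),.022),('Cball',(585,137),.022),('Cfoot',(590,18),.03),('rest a',(251,294),.056),('rest b',(338,291),.056)]: print(nm,at_z('wrist',uv,z))
G=(.634,.100);A=(.661,-.061)
```

```text
d1 [ 0.645 -0.124  0.   ]
d2 [0.635 0.008 0.   ]
d3 [0.624 0.137 0.   ]
mat-- [ 0.568 -0.186  0.   ]
mat-+ [0.54  0.191 0.   ]
green [0.633 0.108 0.07 ]
amber [ 0.661 -0.052  0.07 ]
Aball [ 0.467 -0.142  0.022]
Afoot [ 0.486 -0.001  0.026]
Bfoot [0.507 0.068 0.026]
Bball [0.469 0.205 0.022]
Cball [0.534 0.401 0.022]
Cfoot [0.4   0.369 0.03 ]
rest a [ 0.743 -0.036  0.056]
rest b [0.738 0.083 0.056]
```

Call:
play_rows --series '[[[-0.012,0.01,0.035,0,0,0,1],[-0.025,0.02,0.07,0,0,0,1],[-0.038,0.032,0.1,0,0,0,1],[-0.052,0.044,0.13,0,0,0,1],[-0.052,0.044,0.15,0,0,0,1]]]'

```text
time_s: 2.28
position: [0.633, 0.109, 0.139]
eef_rot: [-0.001, -0.002, 1.0, 0.0]
ft_force: [-1.1, 0.5, -0.8]
finger_gap: 0.0855
finger_force: 0.0
```

Call:
play_rows --series '[[[0,0,0.025,0,0,0,1],[0,0,0.05,0,0,0,1],[0,0,0.08,0,0,0,1],[0,0,0.1,0,0,0,1],[0,0,0.112,0,0,0,1]]]'

```text
time_s: 2.7
position: [0.6312, 0.1056, 0.0278]
eef_rot: [-0.002, -0.001, 1.0, -0.0]
ft_force: [-0.5, 0.4, -0.8]
finger_gap: 0.0853
finger_force: 0.0
```

Call:
play_rows --series '[[[0,0,0,0,0,0,1],[0,0,0,0,0,0,0.4],[0,0,0,0,0,0,0.4],[0,0,0,0,0,0,0.4],[0,0,0,0,0,0,0.4]]]'

```text
time_s: 3.12
position: [0.6343, 0.1052, 0.0332]
eef_rot: [0.001, -0.0, 1.0, 0.001]
ft_force: [-4.1, -0.1, 9.3]
finger_gap: 0.0519
finger_force: 61.1
```

Call:
play_rows --series '[[[0,0,0,0,0,0,0.4],[0,0,0,0,0,0,0.4],[0,0,-0.01,0,0,0,0.4],[0,0,-0.03,0,0,0,0.4],[0,0,-0.05,0,0,0,0.4]]]'

```text
time_s: 3.53
position: [0.6327, 0.1045, 0.0817]
eef_rot: [-0.0, 0.0, 1.0, -0.0]
ft_force: [0.1, 0.7, -1.6]
finger_gap: 0.0518
finger_force: 62.5
```

Call:
play_rows --series '[[[-0.018,0.035,-0.015,0,0,0,0.4],[-0.036,0.067,-0.025,0,0,0,0.4],[-0.055,0.1,-0.03,0,0,0,0.4],[-0.073,0.133,-0.03,0,0,0,0.4],[-0.09,0.165,-0.03,0,0,0,0.4]]]'

```text
time_s: 3.95
position: [0.7241, 0.2718, 0.1128]
eef_rot: [0.001, -0.0, 1.0, 0.001]
ft_force: [1.3, 0.9, -2.9]
finger_gap: 0.0516
finger_force: 62.5
```

Call:
play_rows --series '[[[-0.012,0.02,0,0,0,0,0.4],[-0.017,0.03,0,0,0,0,0.4],[-0.017,0.03,0.03,0,0,0,0.4],[-0.017,0.03,0.05,0,0,0,0.4],[-0.017,0.03,0.06,0,0,0,0.4]]]'

```text
time_s: 4.37
position: [0.7387, 0.2995, 0.0481]
eef_rot: [-0.001, -0.0, 1.0, -0.001]
ft_force: [-0.2, 0.3, -3.2]
finger_gap: 0.0515
finger_force: 62.5
```

Call:
play_rows --series '[[[0,0,0.008,0,0,0,0.4],[0,0,0.012,0,0,0,0.4],[0,0,0.015,0,0,0,0.4],[0,0,0.016,0,0,0,0.4],[0,0,0.016,0,0,0,0.4]]]'

```text
time_s: 4.78
position: [0.7405, 0.2997, 0.0356]
eef_rot: [0.001, -0.0, 1.0, 0.0]
ft_force: [-0.2, -0.5, -1.8]
finger_gap: 0.0517
finger_force: 62.5
```

Call:
play_rows --series '[[[0,0,0.001,0,0,0,0.4],[0,0,0.002,0,0,0,0.4],[0,0,0.002,0,0,0,1],[0,0,0.002,0,0,0,1],[0,0,0.002,0,0,0,1]]]'

```text
time_s: 5.2
position: [0.7403, 0.2998, 0.0331]
eef_rot: [0.0, -0.0, 1.0, 0.0]
ft_force: [0.7, -0.5, -0.2]
finger_gap: 0.0842
finger_force: 0.0
```

Call:
play_rows --series '[[[0,0,-0.002,0,0,0,1],[0,0,-0.02,0,0,0,1],[0,0,-0.05,0,0,0,1],[0,0,-0.085,0,0,0,1],[0,0,-0.11,0,0,0,1]]]'

```text
time_s: 5.62
position: [0.7406, 0.2998, 0.146]
eef_rot: [0.001, -0.0, 1.0, 0.0]
ft_force: [1.1, -0.5, 0.5]
finger_gap: 0.0853
finger_force: 0.0
```

Call:
play_rows --series '[[[0.009,-0.038,-0.01,0,0,0,1],[0.018,-0.076,-0.01,0,0,0,1],[0.027,-0.114,-0.01,0,0,0,1],[0.035,-0.152,-0.01,0,0,0,1],[0.043,-0.19,-0.01,0,0,0,1]]]'

```text
time_s: 6.03
position: [0.6965, 0.108, 0.1532]
eef_rot: [0.0, -0.0, 1.0, 0.0]
ft_force: [1.2, -0.3, -0.3]
finger_gap: 0.0852
finger_force: 0.0
```

Call:
play_rows --series '[[[0.007,-0.035,0,0,0,0,1],[0.015,-0.07,0,0,0,0,1],[0.022,-0.105,0,0,0,0,1],[0.03,-0.14,0,0,0,0,1],[0.036,-0.163,0,0,0,0,1]]]'

```text
time_s: 6.45
position: [0.6601, -0.058, 0.1534]
eef_rot: [0.0, 0.002, 1.0, -0.001]
ft_force: [1.9, -0.1, 0.5]
finger_gap: 0.0856
finger_force: 0.0
```

Run:
```python
from lib import *
p,r=pose();print(p)
im=vision.snapshot('wrist'); cv2.imwrite('pics/w2.png',im[:,:,::-1])
im=vision.snapshot('scene'); cv2.imwrite('pics/s2.png',im[:,:,::-1])
a=cv2.imread('pics/w2.png');b=cv2.imread('pics/s2.png')[120:360,150:550]
cv2.imwrite('pics/c2.png',np.vstack([cv2.resize(a,(480,300)),cv2.resize(b,(480,288))]))
```

```text
[ 0.66014889 -0.05803923  0.15342952]
```

View pics/c2.png

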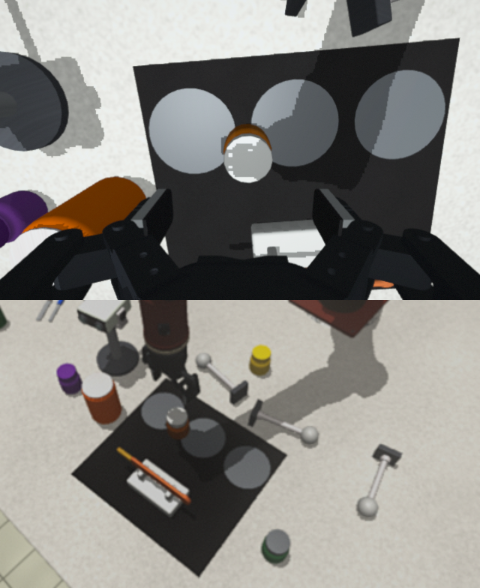

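The wrist view shows the amber cap at (329,212) full-size; the scene view shows the green jar standing off the mat.

Run:
```python
from lib import *
np.set_printoptions(precision=3,suppress=True)
for nm,uv,z in [('amber',(329.3,212),.07),('d1',(192*4/3,130.5*4/3),0),('d2',(295*4/3,123*4/3),0),('d3',(400*4/3,114.5*4/3),0)]: print(nm,at_z('wrist',uv,z))
seq(((*at_z('wrist',(329.3,212),.07)[:2],.03),tool(90)))
```

```text
amber [ 0.66  -0.056  0.07 ]
d1 [ 0.643 -0.125  0.   ]
d2 [0.634 0.006 0.   ]
d3 [0.624 0.137 0.   ]
shift [-0.     0.005  0.124] rot [-0.003  0.001 -0.008] rows>=3.0
```

Call:
play_rows --series '[[[0,0.001,0.035,0,0,0,1],[0,0.002,0.07,0,0,0,1],[0,0.002,0.1,0,0,0,1],[0,0.002,0.115,0,0,0,1],[0,0.002,0.122,0,0,0,1]]]'

```text
time_s: 6.97
position: [0.6595, -0.0503, 0.0277]
eef_rot: [-0.002, -0.0, 1.0, 0.0]
ft_force: [-0.3, 0.6, 0.5]
finger_gap: 0.0855
finger_force: 0.0
```

Call:
play_rows --series '[[[0,0,0,0,0,0,1],[0,0,0,0,0,0,0.4],[0,0,0,0,0,0,0.4],[0,0,0,0,0,0,0.4],[0,0,0,0,0,0,0.4]]]'

```text
time_s: 7.38
position: [0.6624, -0.0516, 0.0332]
eef_rot: [0.002, 0.0, 1.0, 0.0]
ft_force: [-2.1, -0.0, 9.5]
finger_gap: 0.0515
finger_force: 61.1
```

Call:
play_rows --series '[[[0,0,0,0,0,0,0.4],[0,0,0,0,0,0,0.4],[0,0,-0.02,0,0,0,0.4],[0,0.01,-0.05,0,0,0,0.4],[0,0.03,-0.08,0,0,0,0.4]]]'

```text
time_s: 7.8
position: [0.6603, -0.0247, 0.1118]
eef_rot: [-0.0, 0.002, 1.0, -0.001]
ft_force: [-0.4, 0.8, -1.4]
finger_gap: 0.0514
finger_force: 62.7
```

Call:
play_rows --series '[[[0.001,0.035,0,0,0,0,0.4],[0.002,0.07,0,0,0,0,0.4],[0.003,0.11,0,0,0,0,0.4],[0.004,0.15,0,0,0,0,0.4],[0.005,0.19,0,0,0,0,0.4]]]'

```text
time_s: 8.22
position: [0.656, 0.1706, 0.1118]
eef_rot: [0.001, 0.0, 1.0, 0.0]
ft_force: [1.3, 0.3, -2.5]
finger_gap: 0.0514
finger_force: 62.7
```

Call:
play_rows --series '[[[0,0.035,0,0,0,0,0.4],[0,0.07,0,0,0,0,0.4],[0,0.1,0,0,0,0,0.4],[0,0.12,0,0,0,0,0.4],[0,0.13,0.01,0,0,0,0.4]]]'

```text
time_s: 8.63
position: [0.6562, 0.304, 0.103]
eef_rot: [0.002, -0.002, 1.0, 0.002]
ft_force: [0.9, 0.5, -0.9]
finger_gap: 0.0515
finger_force: 62.7
```

Call:
play_rows --series '[[[0,0,0.025,0,0,0,0.4],[0,0,0.045,0,0,0,0.4],[0,0,0.055,0,0,0,0.4],[0,0,0.063,0,0,0,0.4],[0,0,0.066,0,0,0,0.4]]]'

```text
time_s: 9.05
position: [0.6559, 0.2974, 0.0335]
eef_rot: [-0.0, 0.0, 1.0, -0.001]
ft_force: [-1.0, 0.1, -0.3]
finger_gap: 0.0513
finger_force: 63.1
```

Call:
play_rows --series '[[[0,0,0,0,0,0,1],[0,0,0,0,0,0,1],[0,0,0,0,0,0,1],[0,0,-0.02,0,0,0,1],[0,0,-0.05,0,0,0,1]]]'

```text
time_s: 9.47
position: [0.6545, 0.2981, 0.083]
eef_rot: [-0.002, -0.0, 1.0, -0.001]
ft_force: [0.0, 0.2, 0.0]
finger_gap: 0.0852
finger_force: 0.0
```

Call:
play_rows --series '[[[0,0,-0.04,0,0,-0.04,1],[0.025,0.02,-0.065,0,0,-0.09,1],[0.055,0.045,-0.07,0,0,-0.14,1],[0.085,0.07,-0.07,0,0,-0.19,1],[0.11,0.09,-0.07,0,0,-0.227,1]]]'

```text
time_s: 9.88
position: [0.5446, 0.3912, 0.1571]
eef_rot: [0.001, -0.115, 0.993, 0.002]
ft_force: [-0.3, 0.4, -0.3]
finger_gap: 0.0855
finger_force: 0.0
```

Call:
play_rows --series '[[[0,0,0,0,0,0,1],[0,0,0,0,0,0,1],[0,0,0,0,0,0,1],[0,0,0,0,0,0,1],[0,0,0,0,0,0,1]]]'

```text
time_s: 10.3
position: [0.5474, 0.3872, 0.1548]
eef_rot: [0.0, -0.112, 0.994, -0.0]
ft_force: [0.1, 0.7, -0.5]
finger_gap: 0.0856
finger_force: 0.0
```

Run:
```python
from lib import *
p,r=pose();print(p,r.as_matrix()[:,1])
im=vision.snapshot('wrist'); cv2.imwrite('pics/w3.png',im[:,:,::-1])
im=vision.snapshot('scene'); cv2.imwrite('pics/s3.png',im[:,:,::-1])
print(proj('wrist',[[.534,.401,.022],[.397,.369,.026]]))
a=cv2.imread('pics/w3.png')[:300,160:560];b=cv2.imread('pics/s3.png')[120:320,190:490]
cv2.imwrite('pics/c3.png',np.vstack([a,cv2.resize(b,(400,267))]))
```

```text
[0.54738796 0.38717715 0.15482573] [-2.22563473e-01  9.74918071e-01 -5.04938181e-04]
[[340.74046762 185.90172245]
 [343.05134915   7.06723449]]
```

View pics/c3.png

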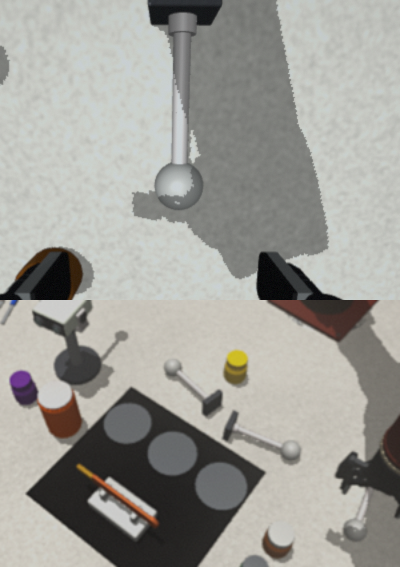

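Both views agree with the expected ball position of post C, at wrist (339,186).

Call:
play_rows --series '[[[0.003,0.006,0.035,0,0,0,1],[0.007,0.012,0.07,0,0,0,1],[0.01,0.0165,0.105,0,0,0,1],[0.01,0.0165,0.13,0,0,0,1],[0.01,0.0165,0.148,0,0,0,1]]]'

```text
time_s: 10.82
position: [0.5313, 0.4014, 0.0032]
eef_rot: [-0.001, -0.113, 0.994, -0.001]
ft_force: [-0.1, -0.7, 0.7]
finger_gap: 0.0856
finger_force: 0.0
```

Call:
play_rows --series '[[[0,0,0,0,0,0,1],[0,0,0,0,0,0,0.7],[0,0,0,0,0,0,0.4],[0,0,0,0,0,0,0.2],[0,0,0,0,0,0,0.2]]]'

```text
time_s: 11.23
position: [0.5338, 0.4031, 0.0087]
eef_rot: [0.001, -0.113, 0.994, 0.001]
ft_force: [-1.0, -0.6, 6.6]
finger_gap: 0.041
finger_force: 59.7
```

Call:
play_rows --series '[[[0,0,0,0,0,0,0.2],[0,0,-0.008,0,0,0,0.2],[0.003,0,-0.015,0,0,0,0.2],[0.005,0,-0.022,0,0,0,0.2],[0.0075,0,-0.029,0,0,0,0.2]]]'

```text
time_s: 11.65
position: [0.525, 0.4008, 0.0366]
eef_rot: [0.0, -0.113, 0.994, 0.0]
ft_force: [0.0, 0.1, -2.1]
finger_gap: 0.0408
finger_force: 60.9
```

Run:
```python
from lib import *
s=status.state();print(s['position'],s['ft_force'],s['moment'],s['finger_gap'])
np.set_printoptions(precision=3,suppress=True)
im=vision.snapshot('side'); cv2.imwrite('pics/sd4.png',im[:,:,::-1])
b=cv2.imread('pics/sd4.png')[110:210,220:340]
cv2.imwrite('pics/c4.png',cv2.resize(b,(600,500),interpolation=cv2.INTER_CUBIC))
```

```text
[0.52502331 0.40079161 0.03663377] [ 0.02551816  0.14952787 -2.05893721] [-0.04409327 -0.3499746   0.05817889] 0.04078188103521836
```

View pics/c4.png

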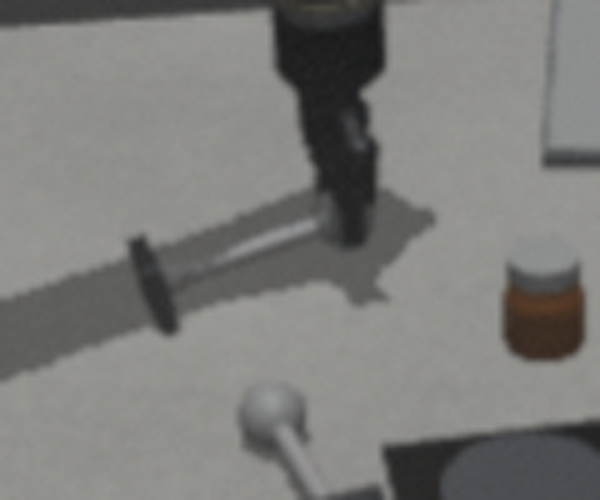

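The crop shows post C's foot still on the bench at side px (250,167), its rod rising toward the gripper, so it pivots in the pads. Next I'll work out the rest of the arc.

```bash
cat >> lib.py <<'E'
def arc(phis,th,g=.0135,Rr=.1503,press=.001):
    # tool poses (2D: x toward foot, zdown) in the first frame; prints calls of 5 rows each in their own frame
    def P(f,t):
        f=np.radians(f); bx,bz=-Rr*np.cos(f),-Rr*np.sin(f)+press*(f>.4)
        return np.array([bx-g*np.sin(t),bz+g*np.cos(t)])
    for k in range(0,len(phis)-1,5):
        p0,t0=P(phis[k],th[k]),th[k]; rows=[]
        for i in range(k+1,k+6):
            d=P(phis[i],th[i])-p0
            # frame axes: x=(cos t0, sin t0 down), z=(-sin t0, cos t0)
            rows.append([round(d[0]*np.cos(t0)+d[1]*np.sin(t0),4),round(-d[0]*np.sin(t0)+d[1]*np.cos(t0),4),round(-(th[i]-t0),3)])
        print('x,z,wy',rows)
E
python3 - <<'E'
from lib import *
arc([20,27,34,41,48,55, 60,65,70,75,80, 84,88,92,96,100],[0,0,0,0,0,0,.06,.12,.18,.24,.3,.32,.34,.36,.38,.4])
E
```

```text
x,z,wy [[np.float64(0.0073), np.float64(-0.0158), 0], [np.float64(0.0166), np.float64(-0.0316), 0], [np.float64(0.0278), np.float64(-0.0462), 0], [np.float64(0.0407), np.float64(-0.0593), 0], [np.float64(0.055), np.float64(-0.0707), 0]]
x,z,wy [[np.float64(0.0102), np.float64(-0.0071), -0.06], [np.float64(0.0211), np.float64(-0.0132), -0.12], [np.float64(0.0324), np.float64(-0.0183), -0.18], [np.float64(0.0441), np.float64(-0.0224), -0.24], [np.float64(0.0561), np.float64(-0.0255), -0.3]]
x,z,wy [[np.float64(0.0092), np.float64(-0.0045), -0.02], [np.float64(0.0187), np.float64(-0.0083), -0.04], [np.float64(0.0285), np.float64(-0.0114), -0.06], [np.float64(0.0384), np.float64(-0.0138), -0.08], [np.float64(0.0485), np.float64(-0.0155), -0.1]]
```

Call:
play_rows --series '[[[0.0073,0,-0.0158,0,0,0,0.2],[0.0166,0,-0.0316,0,0,0,0.2],[0.0278,0,-0.0462,0,0,0,0.2],[0.0407,0,-0.0593,0,0,0,0.2],[0.055,0,-0.0707,0,0,0,0.2]]]'

```text
time_s: 12.12
position: [0.4714, 0.3882, 0.1074]
eef_rot: [0.0, -0.113, 0.994, 0.0]
ft_force: [-0.5, 0.5, -3.4]
finger_gap: 0.0413
finger_force: 60.9
```

Call:
play_rows --series '[[[0.0102,0,-0.0071,0,-0.06,0,0.2],[0.0211,0,-0.0132,0,-0.12,0,0.2],[0.0324,0,-0.0183,0,-0.18,0,0.2],[0.0441,0,-0.0224,0,-0.24,0,0.2],[0.0561,0,-0.0255,0,-0.3,0,0.2]]]'

```text
time_s: 12.53
position: [0.4163, 0.3757, 0.1326]
eef_rot: [0.15, -0.112, 0.982, 0.018]
ft_force: [0.4, -0.1, -1.5]
finger_gap: 0.0409
finger_force: 61.0
```

Run:
```python
from lib import *
s=status.state();print(s['position'],s['ft_force'],s['moment'],s['finger_gap'])
im=vision.snapshot('side'); cv2.imwrite('pics/sd5.png',im[:,:,::-1])
b=cv2.imread('pics/sd5.png')[90:210,200:340]
cv2.imwrite('pics/c5.png',cv2.resize(b,(560,480),interpolation=cv2.INTER_CUBIC))
```

```text
[0.41633755 0.37572015 0.13255601] [ 0.43509176 -0.09691549 -1.46207143] [-0.14623209  0.32345452 -0.05757426] 0.04093033596637077
```

View pics/c5.png

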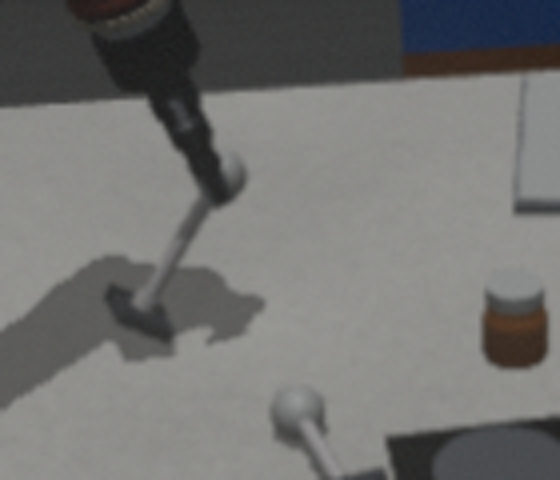

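Post C is about 25° from upright with its foot edge on the bench at crop (160,330). Continuing.

Call:
play_rows --series '[[[0.009,0,-0.0045,0,-0.04,0,0.2],[0.0185,0,-0.0083,0,-0.08,0,0.2],[0.028,0,-0.0114,0,-0.12,0,0.2],[0.0375,0,-0.0138,0,-0.16,0,0.2],[0.0475,0,-0.0155,0,-0.2,0,0.2]]]'

```text
time_s: 13.0
position: [0.3678, 0.3642, 0.1329]
eef_rot: [0.247, -0.11, 0.962, 0.029]
ft_force: [-0.5, -0.1, -2.6]
finger_gap: 0.041
finger_force: 61.1
```

Call:
play_rows --series '[[[0,0,0,0,0,0,0.2],[0,0,0,0,0,0,0.2],[0,0,0,0,0,0,0.2],[0,0,0,0,0,0,0.2],[0,0,0,0,0,0,0.2]]]'

```text
time_s: 13.42
position: [0.369, 0.3645, 0.1328]
eef_rot: [0.246, -0.109, 0.963, 0.028]
ft_force: [0.3, -1.3, -3.3]
finger_gap: 0.0412
finger_force: 61.2
```

Run:
```python
from lib import *
s=status.state();print(s['position'],s['ft_force'],s['moment'],s['finger_gap']); print(pose()[1].as_matrix())
im=vision.snapshot('side'); cv2.imwrite('pics/sd6.png',im[:,:,::-1])
a=cv2.imread('pics/sd6.png')[90:210,190:310]
im=vision.snapshot('scene'); cv2.imwrite('pics/s6.png',im[:,:,::-1])
b=cv2.imread('pics/s6.png')[150:330,400:580]
cv2.imwrite('pics/c6.png',np.hstack([cv2.resize(a,(400,400),interpolation=cv2.INTER_CUBIC),cv2.resize(b,(400,400),interpolation=cv2.INTER_CUBIC)]))
```

```text
[0.36904801 0.36450835 0.13279774] [ 0.34376822 -1.31369448 -3.28097849] [-0.08481733  0.67488315 -0.01635512] 0.04123362924023311
[[-8.55434484e-01 -2.23922156e-01  4.67001833e-01]
 [-1.96391223e-01  9.74606985e-01  1.07571897e-01]
 [-4.79230979e-01  3.05648786e-04 -8.77688769e-01]]
```

View pics/c6.png

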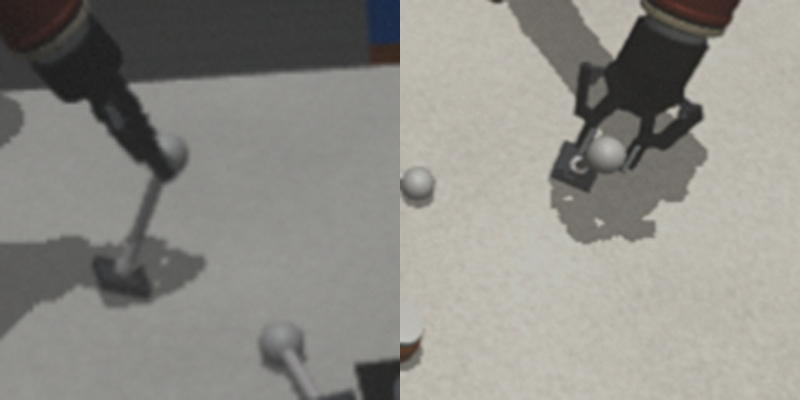

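The post leans about 15–20° and hangs near the bench. I'll measure the lean, then turn the tool further.

Run:
```python
from lib import *
np.set_printoptions(precision=4,suppress=True)
b,e=tri('scene',(493.1,219),'side',(241.6,135.9)); f,e2=tri('scene',(480,223.2),'side',(226.6,170.4))
print(b,e,f,e2, status.state()['joint_pos'])
d=b-f; print(np.degrees(np.arctan2(np.hypot(d[0],d[1]),d[2])))
```

```text
[0.3724 0.3657 0.1512] 0.007429790356167284 [0.3114 0.3453 0.0317] 0.000374728945023043 [-1.2944 -0.088   0.151   2.2501  0.6098  0.7543  0.2505]
28.297838656791825
```

Call:
play_rows --series '[[[-0.0015,0,-0.0015,0,-0.08,0,0.2],[-0.003,0,-0.003,0,-0.16,0,0.2],[-0.0045,0,-0.004,0,-0.25,0,0.2],[-0.006,0,-0.004,0,-0.35,0,0.2],[-0.0073,0,-0.004,0,-0.45,0,0.2]]]'

```text
time_s: 13.93
position: [0.3729, 0.3642, 0.1417]
eef_rot: [0.385, -0.107, 0.916, 0.04]
ft_force: [0.4, -0.1, -2.9]
finger_gap: 0.0416
finger_force: 61.4
```

Call:
play_rows --series '[[[0,0,0,0,0,0,0.2],[0,0,0,0,0,0,0.2],[0,0,0,0,0,0,0.2],[0,0,0,0,0,0,0.2],[0,0,0,0,0,0,0.2]]]'

```text
time_s: 14.35
position: [0.375, 0.3629, 0.1424]
eef_rot: [0.385, -0.104, 0.916, 0.039]
ft_force: [-0.7, 0.3, -3.5]
finger_gap: 0.0409
finger_force: 61.4
```

Run:
```python
from lib import *
s=status.state();print(s['position'],s['ft_force'],s['moment'],s['joint_pos']); print(pose()[1].as_matrix()[:,2])
im=vision.snapshot('side'); cv2.imwrite('pics/sd7.png',im[:,:,::-1])
a=cv2.imread('pics/sd7.png')[90:210,190:310]
im=vision.snapshot('scene'); cv2.imwrite('pics/s7.png',im[:,:,::-1])
b=cv2.imread('pics/s7.png')[150:330,400:580]
cv2.imwrite('pics/c7.png',np.hstack([cv2.resize(a,(400,400),interpolation=cv2.INTER_CUBIC),cv2.resize(b,(400,400),interpolation=cv2.INTER_CUBIC)]))
```

```text
[0.37504397 0.36289448 0.14240924] [-0.71146795  0.34455755 -3.49365492] [-0.21976289  1.07715603 -0.02159933] [-1.05738985 -0.08567691 -0.25856759  2.3855487   1.10008156  0.7702523
 -0.32695148]
[ 0.69706396  0.15147103 -0.70082691]
```

View pics/c7.png

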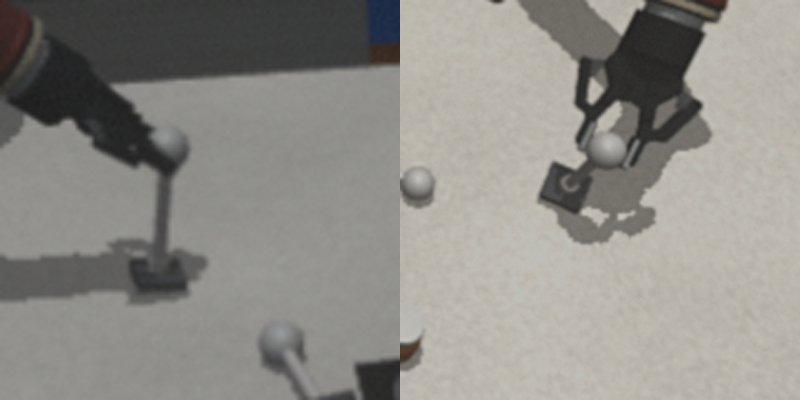

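Post C is now nearly upright, with its foot at side (238,172). I'll set it down, release so it stands square, then regrip.

Call:
play_rows --series '[[[0.001,0,0.001,0,0,0,0.2],[0.002,0,0.002,0,0,0,0.2],[0.003,0,0.003,0,0,0,0.2],[0.0035,0,0.0035,0,0,0,0.2],[0.0035,0,0.0035,0,0,0,0.2]]]'

```text
time_s: 14.87
position: [0.3751, 0.3623, 0.137]
eef_rot: [0.385, -0.104, 0.916, 0.038]
ft_force: [-0.1, -0.3, -2.6]
finger_gap: 0.0413
finger_force: 61.4
```

Call:
play_rows --series '[[[0,0,0,0,0,0,0.65],[0,0,0,0,0,0,0.65],[0,0,0,0,0,0,0.65],[0,0,0,0,0,0,0.65],[0,0,0,0,0,0,0.65]]]'

```text
time_s: 15.28
position: [0.3753, 0.3626, 0.1376]
eef_rot: [0.385, -0.104, 0.916, 0.039]
ft_force: [1.0, -1.6, 0.5]
finger_gap: 0.0557
finger_force: 0.3
```

Run:
```python
from lib import *
np.set_printoptions(precision=4,suppress=True)
s=status.state();print(s['position'],s['ft_force'],s['finger_gap'])
im=vision.snapshot('side'); cv2.imwrite('pics/sd8.png',im[:,:,::-1])
im=vision.snapshot('scene'); cv2.imwrite('pics/s8.png',im[:,:,::-1])
def ball(n,f,x0,x1,y0,y1):
    g=cv2.cvtColor(cv2.imread(f)[y0:y1,x0:x1],cv2.COLOR_BGR2GRAY); g=cv2.resize(g,None,fx=4,fy=4,interpolation=cv2.INTER_CUBIC)
    c=cv2.HoughCircles(g,cv2.HOUGH_GRADIENT,1,60,param1=60,param2=12,minRadius=18,maxRadius=38)
    return c[0][:3]/4+[x0,y0,0]
a=ball('side','pics/sd8.png',220,265,115,160);b=ball('scene','pics/s8.png',470,515,195,240)
print(a,b); print(tri('scene',b[0][:2],'side',a[0][:2]))
```

```text
[0.3753 0.3626 0.1376] [ 1.0499 -1.5696  0.5357] 0.05569019437030689
[[235.375 137.625   8.225]] [[491.125 212.125   9.075]
 [504.375 220.625   5.6  ]
 [474.125 201.125   5.6  ]]
(array([0.3543, 0.3528, 0.1517]), np.float64(0.0028381012327617886))
```

Call:
play_rows --series '[[[0,0,0,0,0,0,1],[-0.004,0,-0.004,0,0,0,1],[-0.02,0,-0.02,0,0,0,1],[-0.04,0,-0.04,0,0,0,1],[-0.06,0,-0.06,0,0,0,1]]]'

```text
time_s: 15.8
position: [0.3737, 0.3629, 0.2229]
eef_rot: [0.384, -0.105, 0.916, 0.038]
ft_force: [1.5, 0.7, 0.1]
finger_gap: 0.0856
finger_force: 0.0
```

Call:
play_rows --series '[[[0,0,0,0,0.09,0,1],[0,0,0,0,0.18,0,1],[0,0,0,0,0.27,0,1],[0,0,0,0,0.36,0,1],[0,0,0,0,0.45,0,1]]]'

```text
time_s: 16.22
position: [0.3738, 0.3639, 0.2237]
eef_rot: [0.169, -0.111, 0.979, 0.016]
ft_force: [-0.2, -0.2, -0.5]
finger_gap: 0.0853
finger_force: 0.0
```

Call:
play_rows --series '[[[0,0,0,0,0.09,0,1],[0,0,0,0,0.18,0,1],[0,0,0,0,0.27,0,1],[0,0,0,0,0.34,0,1],[0,0,0,0,0.34,0,1]]]'

```text
time_s: 16.63
position: [0.3761, 0.363, 0.2223]
eef_rot: [0.001, -0.11, 0.994, -0.004]
ft_force: [-0.1, -0.7, 0.6]
finger_gap: 0.0855
finger_force: 0.0
```

```bash
cat >> lib.py <<'E'
def ball(n,uv,w=22,rmin=4.5,rmax=10):
    """hough circle near pixel uv -> list of (u,v,r)"""
    im=vision.snapshot(n); x0,y0=[max(0,int(v-w)) for v in uv]
    g=cv2.cvtColor(im[y0:y0+2*w,x0:x0+2*w],cv2.COLOR_RGB2GRAY); g=cv2.resize(g,None,fx=4,fy=4,interpolation=cv2.INTER_CUBIC)
    c=cv2.HoughCircles(g,cv2.HOUGH_GRADIENT,1,60,param1=60,param2=12,minRadius=int(4*rmin),maxRadius=int(4*rmax))
    return None if c is None else c[0][0]/4+[x0,y0,0]
E
python3 - <<'E'
from lib import *
np.set_printoptions(precision=4,suppress=True)
s=status.state();print(s['position'],pose()[1].as_matrix()[:,2],s['joint_pos'])
a=ball('side',(236,138));b=ball('scene',(490,213)); print(a,b)
P,e=tri('scene',b[:2],'side',a[:2]); print(P,e, at_z('side',a[:2],.148),at_z('scene',b[:2],.148))
seq(((P[0],P[1],.136),tool(103)))
E
```

```text
[0.3761 0.363  0.2223] [ 0.0034 -0.0083 -1.    ] [-0.9799  0.0806  0.1289  1.7884 -0.0024  1.2772  0.9402]
[234.875 139.625   6.7  ] [487.125 211.875   8.325]
[0.3541 0.3451 0.147 ] 0.0012632928987144857 [0.3537 0.3441 0.148 ] [0.3557 0.345  0.148 ]
shift [ 0.0244 -0.0123  0.0859] rot [-0.01   0.006 -0.005] rows>=2.2
```

Call:
play_rows --series '[[[0.008,-0.004,0,0,0,0,1],[0.016,-0.008,0,0,0,0,1],[0.024,-0.012,0.02,0,0,0,1],[0.024,-0.012,0.055,0,0,0,1],[0.024,-0.012,0.088,0,0,0,1]]]'

```text
time_s: 17.15
position: [0.3527, 0.3454, 0.1345]
eef_rot: [0.004, -0.112, 0.994, -0.003]
ft_force: [0.4, 1.0, -1.0]
finger_gap: 0.0853
finger_force: 0.0
```

Call:
play_rows --series '[[[0,0,0,0,0,0,1],[0,0,0,0,0,0,0.7],[0,0,0,0,0,0,0.4],[0,0,0,0,0,0,0.2],[0,0,0,0,0,0,0.2]]]'

```text
time_s: 17.57
position: [0.3549, 0.3465, 0.1367]
eef_rot: [0.004, -0.111, 0.994, -0.003]
ft_force: [0.1, -1.3, 9.5]
finger_gap: 0.0414
finger_force: 59.4
```

Call:
play_rows --series '[[[0,0,0,0,0,0,0.2],[0,0,0,0,0,0,0.2],[0,0,-0.003,0,0,0,0.2],[0,0,-0.006,0,0,0,0.2],[0,0,-0.008,0,0,0,0.2]]]'

```text
time_s: 17.98
position: [0.354, 0.3456, 0.1428]
eef_rot: [0.003, -0.111, 0.994, -0.004]
ft_force: [-0.5, 0.3, -3.4]
finger_gap: 0.0411
finger_force: 60.9
```

Call:
play_rows --series '[[[-0.01,-0.006,0,0,0,0,0.2],[-0.03,-0.018,0,0,0,0,0.2],[-0.054,-0.033,0,0,0,0,0.2],[-0.078,-0.048,0,0,0,0,0.2],[-0.102,-0.062,0,0,0,0,0.2]]]'

```text
time_s: 18.4
position: [0.469, 0.3061, 0.1431]
eef_rot: [0.003, -0.111, 0.994, -0.005]
ft_force: [0.5, 0.0, -3.2]
finger_gap: 0.0412
finger_force: 60.9
```

Call:
play_rows --series '[[[-0.024,-0.015,0,0,0,0,0.2],[-0.048,-0.03,0,0,0,0,0.2],[-0.072,-0.045,0,0,0,0,0.2],[-0.092,-0.057,0,0,0,0,0.2],[-0.102,-0.062,0,0,0,0,0.2]]]'

```text
time_s: 18.82
position: [0.5837, 0.2662, 0.1438]
eef_rot: [0.003, -0.109, 0.994, -0.005]
ft_force: [0.3, -0.7, -2.9]
finger_gap: 0.0414
finger_force: 61.0
```

Call:
play_rows --series '[[[-0.001,-0.01,0,0,0,0,0.2],[-0.003,-0.03,0,0,0,0,0.2],[-0.005,-0.055,0,0,0,0,0.2],[-0.008,-0.08,0,0,0,0,0.2],[-0.01,-0.105,0,0,0,0,0.2]]]'

```text
time_s: 19.23
position: [0.6125, 0.1685, 0.1451]
eef_rot: [0.002, -0.112, 0.994, -0.004]
ft_force: [0.5, 0.3, -2.7]
finger_gap: 0.0411
finger_force: 61.1
```

Run:
```python
from lib import *
s=status.state();print(s['position'],s['ft_force'])
seq(((.624,.137,s['position'][2]),tool(103)))
```

```text
[0.61250907 0.1684778  0.14509973] [ 0.45179818  0.30787253 -2.66847783]
shift [-0.0042 -0.0332  0.0003] rot [-0.009  0.004 -0.003] rows>=0.8
```

Call:
play_rows --series '[[[-0.002,-0.015,0,0,0,0,0.2],[-0.004,-0.027,0,0,0,0,0.2],[-0.004,-0.033,0,0,0,0,0.2],[-0.004,-0.033,0.002,0,0,0,0.2],[-0.004,-0.033,0.004,0,0,0,0.2]]]'

```text
time_s: 19.65
position: [0.6239, 0.1391, 0.1414]
eef_rot: [0.003, -0.111, 0.994, -0.004]
ft_force: [1.0, 0.0, -3.6]
finger_gap: 0.0412
finger_force: 61.2
```

Call:
play_rows --series '[[[0,0,0.001,0,0,0,0.2],[0,0,0.002,0,0,0,0.2],[0,0,0.003,0,0,0,0.2],[0,0,0.004,0,0,0,0.2],[0,0,0.004,0,0,0,0.2]]]'

```text
time_s: 20.07
position: [0.6242, 0.1383, 0.1373]
eef_rot: [0.003, -0.111, 0.994, -0.004]
ft_force: [-1.1, -0.8, -2.1]
finger_gap: 0.0414
finger_force: 61.2
```

Call:
play_rows --series '[[[0,0,0.001,0,0,0,0.2],[0,0,0.0015,0,0,0,0.2],[0,0,0.0015,0,0,0,0.6],[0,0,0.0015,0,0,0,1],[0,0,0.0015,0,0,0,1]]]'

```text
time_s: 20.48
position: [0.6245, 0.1379, 0.1362]
eef_rot: [0.003, -0.111, 0.994, -0.004]
ft_force: [-0.4, -0.1, 0.5]
finger_gap: 0.0733
finger_force: 0.0
```

Call:
play_rows --series '[[[0,0,0,0,0,0,1],[0,0,-0.02,0,0,0,1],[0,0,-0.05,0,0,0,1],[0,0,-0.085,0,0,0,1],[0,0,-0.12,0,0,0,1]]]'

```text
time_s: 20.9
position: [0.6231, 0.1387, 0.2571]
eef_rot: [0.002, -0.111, 0.994, -0.005]
ft_force: [2.1, 0.5, -0.4]
finger_gap: 0.0851
finger_force: 0.0
```

Run:
```python
from lib import *
np.set_printoptions(precision=4,suppress=True)
e=proj('scene',[.624,.137,.148])[0]; f=proj('side',[.624,.137,.148])[0]
b=ball('scene',e);a=ball('side',f);print(a,b,tri('scene',b[:2],'side',a[:2]),at_z('scene',b[:2],.148),at_z('side',a[:2],.148))
bw,fw=np.array([.469,.205]),np.array([.507,.068]); u=(bw-fw)/np.linalg.norm(bw-fw)
T=tool(15.5,0)
T2=T*R.from_rotvec([0,-.5,0]); print(T2.as_matrix()[:,2])
z=T2.as_matrix()[:,2]
seq(((.469,.205,.25),tool(103)),((.469,.205,.25),T),((.469,.205,.25),T2))
```

```text
[321.875 167.375   5.95 ] [361.125 232.875   9.   ] (array([0.6195, 0.1373, 0.1458]), np.float64(0.0019246215238264478)) [0.6216 0.1377 0.148 ] [0.6184 0.1346 0.148 ]
[ 0.1281 -0.462  -0.8776]
shift [0.139  0.0988 0.01  ] rot [-0.008  0.014 -0.005] rows>=4.1
shift [0. 0. 0.] rot [0.    0.    1.527] rows>=12.2
shift [0. 0. 0.] rot [-0.  -0.5  0. ] rows>=4.0
```

Call:
play_rows --series '[[[0.028,0.02,0,0,0.005,0.1,1],[0.056,0.04,0,0,0.007,0.2,1],[0.084,0.06,0,0,0.01,0.3,1],[0.112,0.08,0,0,0.012,0.4,1],[0.139,0.099,0,0,0.014,0.5,1]]]'

```text
time_s: 21.42
position: [0.4644, 0.2053, 0.2541]
eef_rot: [-0.003, 0.141, 0.99, -0.004]
ft_force: [0.3, 0.9, 0.1]
finger_gap: 0.0848
finger_force: 0.0
```

Call:
play_rows --series '[[[0,0,0,0,0,0.11,1],[0,0,0,0,0,0.22,1],[0,0,0,0,0,0.33,1],[0,0,0,0,0,0.44,1],[0,0,0,0,0,0.55,1]]]'

```text
time_s: 21.83
position: [0.466, 0.2048, 0.2543]
eef_rot: [-0.002, 0.405, 0.914, -0.005]
ft_force: [-0.9, 0.5, -0.1]
finger_gap: 0.0851
finger_force: 0.0
```

Call:
play_rows --series '[[[0,0,0,0,0,0.11,1],[0,0,0,0,0,0.22,1],[0,0,0,0,0,0.33,1],[0,0,0,0,0,0.44,1],[0,0,0,0,0,0.477,1]]]'

```text
time_s: 22.25
position: [0.4661, 0.2047, 0.2542]
eef_rot: [-0.001, 0.61, 0.793, -0.005]
ft_force: [-0.3, 1.3, 1.1]
finger_gap: 0.0856
finger_force: 0.0
```

Call:
play_rows --series '[[[0,0,0,0,0,0,1],[0,0,0,0,0,0,1],[0,0,0,0,0,0,1],[0,0,0,0,0,0,1],[0,0,0,0,0,0,1]]]'

```text
time_s: 22.67
position: [0.4662, 0.2048, 0.2545]
eef_rot: [-0.001, 0.607, 0.795, -0.005]
ft_force: [-0.1, -0.0, -0.1]
finger_gap: 0.0851
finger_force: 0.0
```

Run:
```python
from lib import *
np.set_printoptions(precision=4,suppress=True)
p,r=pose();print(p,r.as_matrix()[:,1:],status.state()['joint_pos'])
im=vision.snapshot('wrist'); cv2.imwrite('pics/w9.png',im[:,:,::-1])
print(proj('wrist',[[.469,.205,.022],[.507,.068,.026],[.467,-.142,.022],[.486,-.001,.026]]))
b=proj('scene',[[.469,.205,.022],[.467,-.142,.022]]);a=proj('side',[[.469,.205,.022],[.467,-.142,.022]])
for i in (0,1):
    s,t=ball('scene',b[i]),ball('side',a[i]); print(s,t)
    if s is not None: print(at_z('scene',s[:2],.022))
    if t is not None: print(at_z('side',t[:2],.022))
```

```text
[0.4662 0.2048 0.2545] [[ 0.9646 -0.0073]
 [ 0.2637 -0.0076]
 [-0.0091 -0.9999]] [-0.794   0.0332  0.2995  1.7729 -0.0067  1.347  -0.2262]
[[327.5888 176.4318]
 [327.582  282.9666]
 [264.4343 396.4225]
 [299.4964 322.642 ]]
[408.125 232.375   7.825] [274.125 193.375   6.925]
[0.4686 0.2049 0.022 ]
[0.4693 0.2005 0.022 ]
[319.625 170.625   7.125] [271.125 279.375   8.6  ]
[ 0.4682 -0.1381  0.022 ]
[ 0.4516 -0.1837  0.022 ]
```

View pics/w9.png

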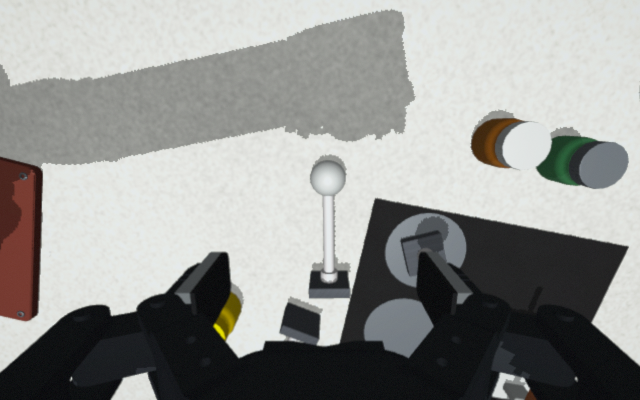

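Post B ball at (327,177), as expected. Next, the pre-tilted approach.

Run:
```python
from lib import *
T2=tool(15.5)*R.from_rotvec([0,-.5,0]); z=T2.as_matrix()[:,2]
g=np.array([.469,.205,.022])+.0135*z
seq((g-.15*z,T2),(g,T2)); 
# slide along +u 45 mm in T2 frame, and lifts
u=np.array([-.267,.964,0]); print(T2.inv().apply(u*.045), T2.inv().apply([0,0,.001]))
# arc mirrored: a(theta in arc)=start -.5 -> +.5
phis=[8.4,13,18,24,30,36, 42,48,54,60,65, 70,75,80,84,88, 91,94,96,98,100]
th=[-.5,-.5,-.5,-.5,-.5,-.5, -.4,-.3,-.2,-.1,0, .1,.2,.29,.36,.43, .48,.53,.57,.6,.63]
arc(phis,th,press=0.0)
```

```text
shift [0.0655 0.0035 0.1123] rot [-0.01  -0.495 -0.002] rows>=4.0
shift [-0.   -0.    0.15] rot [0. 0. 0.] rows>=3.6
[ 3.95027626e-02  1.47808590e-05 -2.15804576e-02] [-4.79425539e-04  5.55111512e-20 -8.77582562e-04]
x,z,wy [[np.float64(0.0076), np.float64(-0.0093), -0.0], [np.float64(0.0168), np.float64(-0.0187), -0.0], [np.float64(0.0288), np.float64(-0.0289), -0.0], [np.float64(0.0418), np.float64(-0.0378), -0.0], [np.float64(0.0556), np.float64(-0.0453), -0.0]]
x,z,wy [[np.float64(0.0132), np.float64(-0.0061), -0.1], [np.float64(0.027), np.float64(-0.0107), -0.2], [np.float64(0.0411), np.float64(-0.0138), -0.3], [np.float64(0.0556), np.float64(-0.0155), -0.4], [np.float64(0.0674), np.float64(-0.0158), -0.5]]
x,z,wy [[np.float64(0.0108), np.float64(-0.0051), -0.1], [np.float64(0.0219), np.float64(-0.0092), -0.2], [np.float64(0.0336), np.float64(-0.0124), -0.29], [np.float64(0.0431), np.float64(-0.0141), -0.36], [np.float64(0.0526), np.float64(-0.0152), -0.43]]
x,z,wy [[np.float64(0.0064), np.float64(-0.0034), -0.05], [np.float64(0.0131), np.float64(-0.0064), -0.1], [np.float64(0.0175), np.float64(-0.0082), -0.14], [np.float64(0.0221), np.float64(-0.0099), -0.17], [np.float64(0.0267), np.float64(-0.0113), -0.2]]
```

Call:
play_rows --series '[[[0.013,0.001,0.022,0,-0.1,0,1],[0.026,0.001,0.045,0,-0.2,0,1],[0.04,0.002,0.067,0,-0.3,0,1],[0.053,0.003,0.09,0,-0.4,0,1],[0.0655,0.0035,0.1123,-0.01,-0.495,0,1]]]'

```text
time_s: 23.33
position: [0.4518, 0.2695, 0.1415]
eef_rot: [0.199, 0.587, 0.77, -0.15]
ft_force: [0.0, 0.5, -0.6]
finger_gap: 0.0855
finger_force: 0.0
```

Call:
play_rows --series '[[[0,0,0.03,0,0,0,1],[0,0,0.065,0,0,0,1],[0,0,0.1,0,0,0,1],[0,0,0.125,0,0,0,1],[0,0,0.14,0,0,0,1]]]'

```text
time_s: 23.75
position: [0.4686, 0.2008, 0.0165]
eef_rot: [0.197, 0.587, 0.77, -0.152]
ft_force: [0.4, -0.3, 1.0]
finger_gap: 0.0856
finger_force: 0.0
```

Run:
```python
from lib import *
T2=tool(15.5)*R.from_rotvec([0,-.5,0]); z=T2.as_matrix()[:,2]
g=np.array([.469,.205,.022])+.0135*z
print(pose()[0],g); seq((g,T2));
```

```text
[0.46857873 0.20077735 0.01650669] [0.47072963 0.19876315 0.01015264]
shift [0.0009 0.0016 0.0068] rot [-0.004  0.003 -0.002] rows>=0.2
```

Close, then slide the lying post 45 mm clear along its axis.

Call:
play_rows --series '[[[0,0.001,0.004,0,0,0,1],[0.001,0.0015,0.007,0,0,0,0.7],[0.001,0.0015,0.007,0,0,0,0.4],[0.001,0.0015,0.007,0,0,0,0.2],[0.001,0.0015,0.007,0,0,0,0.2]]]'

```text
time_s: 24.17
position: [0.472, 0.2029, 0.0135]
eef_rot: [0.197, 0.587, 0.771, -0.149]
ft_force: [0.8, 2.2, 7.1]
finger_gap: 0.041
finger_force: 59.6
```

Call:
play_rows --series '[[[0,0,0,0,0,0,0.2],[0.006,0,-0.004,0,0,0,0.2],[0.014,0,-0.009,0,0,0,0.2],[0.024,0,-0.014,0,0,0,0.2],[0.034,0,-0.0195,0,0,0,0.2]]]'

```text
time_s: 24.58
position: [0.461, 0.2395, 0.0136]
eef_rot: [0.198, 0.587, 0.77, -0.15]
ft_force: [1.1, -4.1, 4.2]
finger_gap: 0.0408
finger_force: 60.9
```

Call:
play_rows --series '[[[0.004,0,-0.002,0,0,0,0.2],[0.006,0,-0.003,0,0,0,0.2],[0.006,0,-0.003,0,0,0,0.2],[0.006,0,-0.003,0,0,0,0.2],[0.006,0,-0.003,0,0,0,0.2]]]'

```text
time_s: 25.0
position: [0.4594, 0.2467, 0.0135]
eef_rot: [0.197, 0.587, 0.771, -0.15]
ft_force: [0.3, -1.8, 7.4]
finger_gap: 0.0411
finger_force: 61.3
```

Call:
play_rows --series '[[[-0.0076,0,-0.0093,0,0,0,0.2],[-0.0168,0,-0.0187,0,0,0,0.2],[-0.0288,0,-0.0289,0,0,0,0.2],[-0.0418,0,-0.0378,0,0,0,0.2],[-0.0556,0,-0.0453,0,0,0,0.2]]]'

```text
time_s: 25.42
position: [0.4663, 0.2203, 0.0808]
eef_rot: [0.197, 0.587, 0.771, -0.149]
ft_force: [0.8, -0.3, -2.4]
finger_gap: 0.0409
finger_force: 61.2
```

Call:
play_rows --series '[[[-0.0132,0,-0.0061,0,0.1,0,0.2],[-0.027,0,-0.0107,0,0.2,0,0.2],[-0.0411,0,-0.0138,0,0.3,0,0.2],[-0.0556,0,-0.0155,0,0.4,0,0.2],[-0.0674,0,-0.0158,0,0.5,0,0.2]]]'

```text
time_s: 25.83
position: [0.481, 0.1696, 0.1283]
eef_rot: [-0.001, 0.606, 0.796, 0.004]
ft_force: [-0.3, -0.7, -4.5]
finger_gap: 0.0411
finger_force: 61.4
```

Call:
play_rows --series '[[[-0.0108,0,-0.0051,0,0.1,0,0.2],[-0.0219,0,-0.0092,0,0.2,0,0.2],[-0.0336,0,-0.0124,0,0.29,0,0.2],[-0.0431,0,-0.0141,0,0.36,0,0.2],[-0.0526,0,-0.0152,0,0.43,0,0.2]]]'

```text
time_s: 26.25
position: [0.495, 0.1181, 0.1429]
eef_rot: [-0.17, 0.592, 0.777, 0.132]
ft_force: [1.4, -0.1, -3.4]
finger_gap: 0.0407
finger_force: 61.4
```

Run:
```python
from lib import *
np.set_printoptions(precision=4,suppress=True)
s=status.state();p,r=pose();print(p,s['ft_force'],s['moment'],s['finger_gap']); z=r.as_matrix()[:,2]; b=p-.0135*z; print(z,b,proj('scene',b),proj('side',b),s['joint_pos'])
im=vision.snapshot('side'); cv2.imwrite('pics/sd10.png',im[:,:,::-1])
im2=vision.snapshot('scene'); cv2.imwrite('pics/s10.png',im2[:,:,::-1])
a=cv2.imread('pics/sd10.png')[120:260,220:360];b=cv2.imread('pics/s10.png')[140:280,310:450]
cv2.imwrite('pics/c10.png',np.hstack([cv2.resize(a,(400,400),interpolation=cv2.INTER_CUBIC),cv2.resize(b,(400,400),interpolation=cv2.INTER_CUBIC)]))
```

```text
[0.495  0.1181 0.1429] [ 1.3651 -0.0541 -3.3792] [-0.6252 -0.1418 -0.0263] 0.040653553824402416
[-0.1067  0.4064 -0.9074] [0.4965 0.1126 0.1552] [[382.7932 195.1233]] [[280.7555 172.3717]] [-0.3541  0.2046  0.3656  1.9082 -0.5261  1.2154  0.508 ]
```

View pics/c10.png

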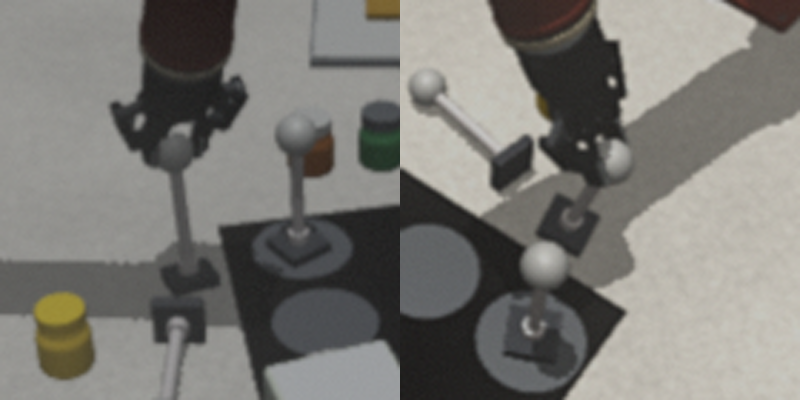

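Post B is nearly upright, with rod base at side (285,214); the post on disc 3 stands properly. Measuring the remaining lean.

Run:
```python
from lib import *
np.set_printoptions(precision=4,suppress=True)
b,e=tri('scene',(384.6,196),'side',(281.2,173.2)); f,e2=tri('scene',(369.9,216.3),'side',(285.5,214.5))
print(b,e,f,e2); d=b-f; u=np.array([-.267,.964,0]);v=np.array([.964,.267,0])
print('lean along u',np.degrees(np.arctan2(d@u,d[2])),'lateral',np.degrees(np.arctan2(d@v,d[2])))
```

```text
[0.4956 0.1164 0.1512] 0.004518151764003167 [0.4992 0.0882 0.0204] 0.0030313564493292255
lean along u 12.111720879082625 lateral 1.773979170768407
```

Call:
play_rows --series '[[[-0.0065,0,-0.003,0,0.05,0,0.2],[-0.013,0,-0.0058,0,0.1,0,0.2],[-0.018,0,-0.0075,0,0.14,0,0.2],[-0.023,0,-0.009,0,0.17,0,0.2],[-0.028,0,-0.0098,0,0.2,0,0.2]]]'

```text
time_s: 26.77
position: [0.5029, 0.0906, 0.1415]
eef_rot: [-0.246, 0.575, 0.757, 0.19]
ft_force: [-2.4, -4.1, 20.6]
finger_gap: 0.0412
finger_force: 63.6
```

Call:
play_rows --series '[[[0,0,0,0,0,0,0.2],[0,0,0,0,0,0,0.2],[0,0,0,0,0,0,0.2],[0,0,0,0,0,0,0.2],[0,0,0,0,0,0,0.2]]]'

```text
time_s: 27.18
position: [0.5027, 0.091, 0.1416]
eef_rot: [-0.246, 0.575, 0.757, 0.19]
ft_force: [-1.9, -1.4, 17.1]
finger_gap: 0.041
finger_force: 63.3
```

```bash
cat >> lib.py <<'E'
def where(P):
    s,t=ball('scene',proj('scene',P)[0]),ball('side',proj('side',P)[0])
    return tri('scene',s[:2],'side',t[:2]),at_z('scene',s[:2],.148),at_z('side',t[:2],.148)
E
python3 - <<'E'
from lib import *
np.set_printoptions(precision=4,suppress=True)
s=status.state();p,r=pose();z=r.as_matrix()[:,2];print(p,z,s['ft_force'],s['moment'])
print(where(p-.01*z))
E
```

```text
[0.5027 0.091  0.1416] [-0.1536  0.57   -0.8072] [-1.8942 -1.3638 17.1079] [1.1163 0.9626 0.4295]
((array([0.4992, 0.0903, 0.1513]), np.float64(0.0028708008763697022)), array([0.4987, 0.089 , 0.148 ]), array([0.4979, 0.0967, 0.148 ]))
```

Call:
play_rows --series '[[[0,0,0,0,0,0,0.6],[0,0,0,0,0,0,1],[0,0,0,0,0,0,1],[0.01,0,-0.014,0,0,0,1],[0.03,0,-0.04,0,0,0,1]]]'

```text
time_s: 27.7
position: [0.4997, 0.0913, 0.1864]
eef_rot: [-0.248, 0.577, 0.756, 0.186]
ft_force: [1.1, -0.6, -0.3]
finger_gap: 0.0855
finger_force: 0.0
```

Call:
play_rows --series '[[[0.015,0,-0.02,0,-0.02,0,1],[0.03,0,-0.04,0,-0.1,0,1],[0.03,0,-0.04,0,-0.2,0,1],[0.03,0,-0.04,0,-0.3,0,1],[0.03,0,-0.04,0,-0.4,0,1]]]'

```text
time_s: 28.12
position: [0.5024, 0.0913, 0.2407]
eef_rot: [-0.088, 0.603, 0.79, 0.07]
ft_force: [-0.3, 0.9, -0.3]
finger_gap: 0.0853
finger_force: 0.0
```

Call:
play_rows --series '[[[0,0,0,0,-0.1,0,1],[0,0,0,0,-0.2,0,1],[0,0,0,0,-0.23,0,1],[0,0,0,0,-0.23,0,1],[0,0,0,0,-0.23,0,1]]]'

```text
time_s: 28.53
position: [0.5013, 0.0922, 0.2389]
eef_rot: [0.0, 0.606, 0.796, 0.001]
ft_force: [0.1, -0.6, 0.2]
finger_gap: 0.0857
finger_force: 0.0
```

Run:
```python
from lib import *
np.set_printoptions(precision=4,suppress=True)
s=status.state();p,r=pose();z=r.as_matrix()[:,2];print(p,z,s['joint_pos'])
w=where([.499,.087,.148]); print(w)
P=(w[1]+w[2])/2
seq(((P[0],P[1],.136),tool(15.5)))
```

```text
[0.5013 0.0922 0.2389] [ 0.001   0.0011 -1.    ] [-0.5274  0.0355  0.2669  1.8022 -0.0105  1.3039  0.0111]
((array([0.5028, 0.0851, 0.1473]), np.float64(0.0024525812317860197)), array([0.5018, 0.0855, 0.148 ]), array([0.5038, 0.0828, 0.148 ]))
shift [-0.0068 -0.0006  0.1024] rot [ 0.001 -0.001 -0.004] rows>=2.5
```

Call:
play_rows --series '[[[-0.003,0,0.02,0,0,0,1],[-0.007,0,0.045,0,0,0,1],[-0.007,0,0.07,0,0,0,1],[-0.007,0,0.09,0,0,0,1],[-0.007,0,0.104,0,0,0,1]]]'

```text
time_s: 29.05
position: [0.5027, 0.0832, 0.132]
eef_rot: [-0.001, 0.607, 0.794, -0.001]
ft_force: [-0.3, -0.2, -0.9]
finger_gap: 0.0855
finger_force: 0.0
```

Call:
play_rows --series '[[[0,0,0,0,0,0,1],[0,0,0,0,0,0,0.7],[0,0,0,0,0,0,0.4],[0,0,0,0,0,0,0.2],[0,0,0,0,0,0,0.2]]]'

```text
time_s: 29.47
position: [0.5043, 0.0851, 0.1356]
eef_rot: [0.001, 0.606, 0.795, 0.001]
ft_force: [-0.4, -0.3, 8.0]
finger_gap: 0.0412
finger_force: 59.7
```

Call:
play_rows --series '[[[0,0,0,0,0,0,0.2],[0,0,0,0,0,0,0.2],[0,0,-0.003,0,0,0,0.2],[0,0,-0.006,0,0,0,0.2],[0,0,-0.008,0,0,0,0.2]]]'

```text
time_s: 29.88
position: [0.5033, 0.0851, 0.1424]
eef_rot: [0.0, 0.606, 0.795, 0.0]
ft_force: [0.0, -0.6, -3.3]
finger_gap: 0.0412
finger_force: 61.0
```

Call:
play_rows --series '[[[-0.008,0.007,0,0,0,0,0.2],[-0.023,0.022,0,0,0,0,0.2],[-0.04,0.039,0,0,0,0,0.2],[-0.057,0.055,0,0,0,0,0.2],[-0.074,0.072,0,0,0,0,0.2]]]'

```text
time_s: 30.3
position: [0.5936, 0.0318, 0.1419]
eef_rot: [0.0, 0.606, 0.795, -0.0]
ft_force: [-0.1, 0.5, -3.4]
finger_gap: 0.0415
finger_force: 61.4
```

Run:
```python
from lib import *
s=status.state();print(s['position'],s['ft_force'])
seq(((.634,.007,s['position'][2]),tool(15.5)))
```

```text
[0.5936346  0.03177709 0.14187392] [-0.09775885  0.54078231 -3.3780817 ]
shift [-0.0346  0.0323  0.    ] rot [ 0.     0.001 -0.002] rows>=1.1
```

Call:
play_rows --series '[[[-0.015,0.014,0,0,0,0,0.2],[-0.027,0.025,0,0,0,0,0.2],[-0.0345,0.0325,0,0,0,0,0.2],[-0.0345,0.0325,0.002,0,0,0,0.2],[-0.0345,0.0325,0.004,0,0,0,0.2]]]'

```text
time_s: 30.72
position: [0.6329, 0.0079, 0.1375]
eef_rot: [0.0, 0.606, 0.795, -0.0]
ft_force: [-0.4, -0.1, -4.1]
finger_gap: 0.0411
finger_force: 61.6
```

Call:
play_rows --series '[[[0,0,0.001,0,0,0,0.2],[0,0,0.002,0,0,0,0.2],[0,0,0.003,0,0,0,0.2],[0,0,0.004,0,0,0,0.2],[0,0,0.004,0,0,0,0.2]]]'

```text
time_s: 31.13
position: [0.6328, 0.0088, 0.1359]
eef_rot: [0.0, 0.606, 0.796, 0.001]
ft_force: [-5.3, -0.8, 8.9]
finger_gap: 0.0414
finger_force: 62.8
```

Call:
play_rows --series '[[[0,0,0,0,0,0,0.6],[0,0,0,0,0,0,1],[0,0,0,0,0,0,1],[0,0,-0.01,0,0,0,1],[0,0,-0.04,0,0,0,1]]]'

```text
time_s: 31.55
position: [0.6305, 0.0084, 0.1708]
eef_rot: [-0.002, 0.606, 0.795, -0.002]
ft_force: [-0.2, 0.4, 0.6]
finger_gap: 0.0855
finger_force: 0.0
```

Call:
play_rows --series '[[[0,0,-0.02,0,0,0,1],[0,0,-0.05,0,0,0.1,1],[0,0,-0.075,0,0,0.2,1],[0,0,-0.08,0,0,0.3,1],[0,0,-0.08,0,0,0.405,1]]]'

```text
time_s: 31.97
position: [0.6341, 0.0082, 0.2579]
eef_rot: [0.002, 0.755, 0.655, 0.002]
ft_force: [0.5, 0.3, -0.2]
finger_gap: 0.0851
finger_force: 0.0
```

Run:
```python
from lib import *
np.set_printoptions(precision=4,suppress=True)
print(pose()[0]); print(where([.634,.007,.148]))
seq(((.467,-.142,.255),tool(-7.7)))
```

```text
[0.6341 0.0082 0.2579]
((array([0.6295, 0.0084, 0.1502]), np.float64(0.0001672490140198592)), array([0.6285, 0.0074, 0.148 ]), array([0.6297, 0.0116, 0.148 ]))
shift [-0.1718 -0.1438  0.    ] rot [ 0.002 -0.    -0.004] rows>=5.4
```

Call:
play_rows --series '[[[-0.03,-0.025,0,0,0,0,1],[-0.06,-0.05,0,0,0,0,1],[-0.09,-0.075,0,0,0,0,1],[-0.12,-0.1,0,0,0,0,1],[-0.15,-0.125,0,0,0,0,1]]]'

```text
time_s: 32.48
position: [0.4869, -0.1244, 0.2539]
eef_rot: [0.0, 0.752, 0.659, -0.0]
ft_force: [-0.0, -1.0, 1.3]
finger_gap: 0.0851
finger_force: 0.0
```

Call:
play_rows --series '[[[-0.015,-0.012,0,0,0,0,1],[-0.022,-0.019,0,0,0,0,1],[-0.022,-0.019,0,0,0,0,1],[-0.022,-0.019,0,0,0,0,1],[-0.022,-0.019,0,0,0,0,1]]]'

```text
time_s: 32.9
position: [0.4679, -0.1411, 0.254]
eef_rot: [0.0, 0.753, 0.658, 0.0]
ft_force: [0.1, 0.1, 0.4]
finger_gap: 0.0855
finger_force: 0.0
```

Run:
```python
from lib import *
np.set_printoptions(precision=4,suppress=True)
p,r=pose();print(p,r.as_matrix()[:,2],status.state()['joint_pos'])
e=proj('wrist',[[.467,-.142,.022],[.486,-.001,.026]]); print(e)
print(ball('wrist',e[0],w=40,rmin=10,rmax=26))
im=vision.snapshot('wrist'); cv2.imwrite('pics/w11.png',im[:,:,::-1])
# dark foot blob near expected foot
hsv=cv2.cvtColor(im,cv2.COLOR_RGB2GRAY); x,y=e[1].astype(int); W=hsv[max(0,y-50):y+50,x-50:x+50]
n,l,st,c=cv2.connectedComponentsWithStats((W<75).astype('uint8'))
for i in range(1,n):
    if st[i,4]>150: print(st[i],c[i]+[x-50,max(0,y-50)])
```

```text
[ 0.4679 -0.1411  0.254 ] [ 0.0006 -0.0004 -1.    ] [-0.3048 -0.0326  0.5004  1.8331  0.0164  1.3365  0.0583]
[[322.9626 177.7494]
 [323.088   48.6301]]
[323.625 176.875  18.15 ]
[ 27  37  51  22 982] [324.6354  46.4073]
```

Run:
```python
from lib import *
T2=tool(-7.7)*R.from_rotvec([0,.35,0]); z=T2.as_matrix()[:,2]
g=np.array([.467,-.142,.022])+.0135*z
print(g);seq((g-.12*z,T2),(g,T2))
phis=[8.4,13,18,24,30,36, 42,48,54,60,65, 70,75,80,84,88, 91,94,96,98,100]
th=[-.35,-.35,-.35,-.35,-.35,-.35, -.25,-.15,-.05,.05,.15, .25,.34,.43,.5,.56, .6,.64,.68,.72,.75]
arc(phis,th,g=.011,press=0.0)
```

```text
[ 0.46762024 -0.13741262  0.00931847]
shift [-0.0373 -0.0007  0.1318] rot [0.    0.351 0.001] rows>=3.3
shift [0.   0.   0.12] rot [0. 0. 0.] rows>=2.9
x,z,wy [[np.float64(0.0062), np.float64(-0.0104), -0.0], [np.float64(0.0138), np.float64(-0.021), -0.0], [np.float64(0.0241), np.float64(-0.0329), -0.0], [np.float64(0.0356), np.float64(-0.0436), -0.0], [np.float64(0.0482), np.float64(-0.0531), -0.0]]
x,z,wy [[np.float64(0.0124), np.float64(-0.0081), -0.1], [np.float64(0.0256), np.float64(-0.0149), -0.2], [np.float64(0.0394), np.float64(-0.0203), -0.3], [np.float64(0.0537), np.float64(-0.0242), -0.4], [np.float64(0.0657), np.float64(-0.0264), -0.5]]
x,z,wy [[np.float64(0.0101), np.float64(-0.0068), -0.1], [np.float64(0.0209), np.float64(-0.0127), -0.19], [np.float64(0.0322), np.float64(-0.0177), -0.28], [np.float64(0.0415), np.float64(-0.0209), -0.35], [np.float64(0.0511), np.float64(-0.0235), -0.41]]
x,z,wy [[np.float64(0.0062), np.float64(-0.0042), -0.04], [np.float64(0.0126), np.float64(-0.0082), -0.08], [np.float64(0.0168), np.float64(-0.0106), -0.12], [np.float64(0.0211), np.float64(-0.0129), -0.16], [np.float64(0.0256), np.float64(-0.015), -0.19]]
```

Call:
play_rows --series '[[[-0.0075,0,0.027,0,0.07,0,1],[-0.015,0,0.055,0,0.14,0,1],[-0.022,0,0.08,0,0.21,0,1],[-0.03,0,0.106,0,0.28,0,1],[-0.037,0,0.132,0,0.35,0,1]]]'

```text
time_s: 33.42
position: [0.463, -0.1792, 0.1212]
eef_rot: [-0.114, 0.741, 0.648, 0.133]
ft_force: [-0.5, 0.1, 0.3]
finger_gap: 0.0853
finger_force: 0.0
```

Call:
play_rows --series '[[[0,0,0.03,0,0,0,1],[0,0,0.06,0,0,0,1],[0,0,0.09,0,0,0,1],[0,0,0.105,0,0,0,1],[0,0,0.112,0,0,0,1]]]'

```text
time_s: 33.83
position: [0.4662, -0.1391, 0.014]
eef_rot: [-0.116, 0.741, 0.648, 0.13]
ft_force: [-0.3, 0.8, -1.2]
finger_gap: 0.0855
finger_force: 0.0
```

Run:
```python
from lib import *
T2=tool(-7.7)*R.from_rotvec([0,.35,0]); z=T2.as_matrix()[:,2]
g=np.array([.467,-.142,.022])+.0135*z
print(pose()[0]);seq((g,T2))
```

```text
[ 0.46618872 -0.13911863  0.01396755]
shift [0.0002 0.0012 0.005 ] rot [-0.004 -0.    -0.001] rows>=0.1
```

Call:
play_rows --series '[[[0,0.001,0.003,0,0,0,1],[0,0.001,0.005,0,0,0,0.7],[0,0.001,0.005,0,0,0,0.4],[0,0.001,0.005,0,0,0,0.2],[0,0.001,0.005,0,0,0,0.2]]]'

```text
time_s: 34.25
position: [0.4692, -0.1404, 0.0133]
eef_rot: [-0.113, 0.742, 0.647, 0.132]
ft_force: [1.1, -1.2, 7.8]
finger_gap: 0.0414
finger_force: 59.6
```

Call:
play_rows --series '[[[0,0,0,0,0,0,0.2],[0,0,0,0,0,0,0.2],[0,0,0,0,0,0,0.2],[0,0,0,0,0,0,0.2],[0,0,0,0,0,0,0.2]]]'

```text
time_s: 34.67
position: [0.4694, -0.1405, 0.0134]
eef_rot: [-0.113, 0.742, 0.647, 0.132]
ft_force: [-0.7, -0.4, 6.6]
finger_gap: 0.041
finger_force: 60.0
```

Call:
play_rows --series '[[[0.0062,0,-0.0104,0,0,0,0.2],[0.0138,0,-0.021,0,0,0,0.2],[0.0241,0,-0.0329,0,0,0,0.2],[0.0356,0,-0.0436,0,0,0,0.2],[0.0482,0,-0.0531,0,0,0,0.2]]]'

```text
time_s: 35.08
position: [0.4718, -0.1131, 0.0799]
eef_rot: [-0.114, 0.742, 0.647, 0.131]
ft_force: [-0.7, 0.7, -2.0]
finger_gap: 0.0408
finger_force: 61.4
```

Call:
play_rows --series '[[[0.0124,0,-0.0081,0,-0.1,0,0.2],[0.0256,0,-0.0149,0,-0.2,0,0.2],[0.0394,0,-0.0203,0,-0.3,0,0.2],[0.0537,0,-0.0242,0,-0.4,0,0.2],[0.0657,0,-0.0264,0,-0.5,0,0.2]]]'

```text
time_s: 35.5
position: [0.4801, -0.0602, 0.1285]
eef_rot: [0.053, 0.752, 0.655, -0.056]
ft_force: [-0.4, 0.2, -4.4]
finger_gap: 0.0407
finger_force: 61.6
```

Call:
play_rows --series '[[[0.0101,0,-0.0068,0,-0.1,0,0.2],[0.0209,0,-0.0127,0,-0.19,0,0.2],[0.0322,0,-0.0177,0,-0.28,0,0.2],[0.0415,0,-0.0209,0,-0.35,0,0.2],[0.0511,0,-0.0235,0,-0.41,0,0.2]]]'

```text
time_s: 35.92
position: [0.4868, -0.0054, 0.1425]
eef_rot: [0.184, 0.724, 0.631, -0.208]
ft_force: [-0.2, -0.9, -3.5]
finger_gap: 0.0407
finger_force: 61.6
```

Run:
```python
from lib import *
np.set_printoptions(precision=4,suppress=True)
s=status.state();p,r=pose();print(p,s['ft_force'],s['moment'],s['finger_gap']); z=r.as_matrix()[:,2]; b=p-.011*z; print(z,b,s['joint_pos'])
print(where(b))
im=vision.snapshot('side'); cv2.imwrite('pics/sd12.png',im[:,:,::-1])
im2=vision.snapshot('scene'); cv2.imwrite('pics/s12.png',im2[:,:,::-1])
a=cv2.imread('pics/sd12.png')[130:270,220:360];b=cv2.imread('pics/s12.png')[130:270,290:430]
cv2.imwrite('pics/c12.png',np.hstack([cv2.resize(a,(400,400),interpolation=cv2.INTER_CUBIC),cv2.resize(b,(400,400),interpolation=cv2.INTER_CUBIC)]))
```

```text
[ 0.4868 -0.0054  0.1425] [-0.1677 -0.9474 -3.4895] [ 0.828  -0.1241 -0.0322] 0.040681634643669896
[-0.0694 -0.5292 -0.8457] [0.4875 0.0004 0.1518] [-0.7952  0.257   0.4172  1.9076  0.3969  1.3094 -0.6762]
((array([0.4548, 0.0364, 0.1489]), np.float64(0.026380314869552772)), array([0.4694, 0.0349, 0.148 ]), array([0.443 , 0.0503, 0.148 ]))
```

View pics/c12.png

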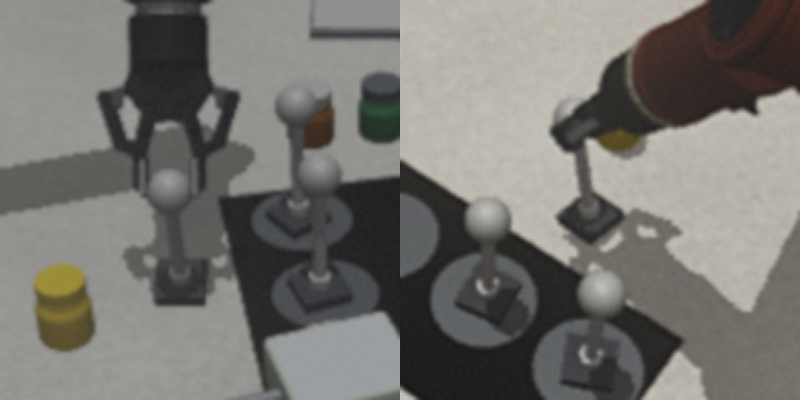

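The post is nearly upright (side crop: base 180,285, ball 169,190), and the posts on discs 2 and 3 stand. Finishing the arc.

Call:
play_rows --series '[[[0.006,0,-0.0042,0,-0.04,0,0.2],[0.0125,0,-0.0082,0,-0.08,0,0.2],[0.0168,0,-0.0105,0,-0.12,0,0.2],[0.021,0,-0.0128,0,-0.16,0,0.2],[0.0253,0,-0.0148,0,-0.19,0,0.2]]]'

```text
time_s: 36.53
position: [0.4907, 0.0211, 0.1419]
eef_rot: [0.242, 0.702, 0.61, -0.276]
ft_force: [-2.0, 1.1, 8.7]
finger_gap: 0.0407
finger_force: 62.5
```

Call:
play_rows --series '[[[0,0,0,0,0,0,0.2],[0,0,0,0,0,0,0.2],[0,0,0,0,0,0,0.2],[0,0,0,0,0,0,0.2],[0,0,0,0,0,0,0.2]]]'

```text
time_s: 36.95
position: [0.4906, 0.0206, 0.142]
eef_rot: [0.241, 0.702, 0.61, -0.276]
ft_force: [-2.2, 1.7, 7.1]
finger_gap: 0.0409
finger_force: 62.5
```

Call:
play_rows --series '[[[0,0,0,0,0,0,0.6],[0,0,0,0,0,0,1],[0,0,0,0,0,0,1],[-0.012,0,-0.013,0,0,0,1],[-0.034,0,-0.036,0,0,0,1]]]'

```text
time_s: 37.37
position: [0.4889, 0.0209, 0.1885]
eef_rot: [0.241, 0.701, 0.612, -0.278]
ft_force: [0.6, 0.2, 0.1]
finger_gap: 0.0852
finger_force: 0.0
```

Call:
play_rows --series '[[[-0.018,0,-0.02,0,0.02,0,1],[-0.034,0,-0.036,0,0.1,0,1],[-0.034,0,-0.036,0,0.2,0,1],[-0.034,0,-0.036,0,0.3,0,1],[-0.034,0,-0.036,0,0.4,0,1]]]'

```text
time_s: 37.78
position: [0.4908, 0.0215, 0.2406]
eef_rot: [0.114, 0.743, 0.647, -0.128]
ft_force: [0.3, -0.6, -0.3]
finger_gap: 0.0854
finger_force: 0.0
```

Call:
play_rows --series '[[[0,0,0,0,0.1,0,1],[0,0,0,0,0.2,0,1],[0,0,0,0,0.3,0,1],[0,0,0,0,0.35,0,1],[0,0,0,0,0.35,0,1]]]'

```text
time_s: 38.2
position: [0.4902, 0.0179, 0.2404]
eef_rot: [-0.0, 0.756, 0.655, 0.002]
ft_force: [-0.5, -1.4, -0.1]
finger_gap: 0.0852
finger_force: 0.0
```

Run:
```python
from lib import *
np.set_printoptions(precision=4,suppress=True)
s=status.state();p,r=pose();z=r.as_matrix()[:,2];print(p,z)
w=where([.49,.028,.148]); print(w)
b=ball('wrist',proj('wrist',[.49,.028,.148])[0],w=60,rmin=16,rmax=45); print(proj('wrist',[.49,.028,.148]),b, at_z('wrist',b[:2],.148) if b is not None else 0)
P=(w[1]+w[2])/2
seq(((P[0],P[1],.136),tool(-7.7)),((.545,-.06,.144),tool(-7.7)),((.642,-.125,.144),tool(-7.7)))
```

```text
[0.4902 0.0179 0.2404] [ 0.0026  0.0033 -1.    ]
((array([0.4912, 0.0368, 0.1466]), np.float64(0.0011035817751076506)), array([0.4927, 0.0373, 0.148 ]), array([0.4908, 0.0352, 0.148 ]))
[[322.6004 200.3586]] [322.625 188.625  28.575] [0.4913 0.0372 0.148 ]
shift [ 0.0148 -0.0004  0.1034] rot [ 0.     0.002 -0.001] rows>=2.5
shift [-0.0882  0.0657 -0.008 ] rot [0. 0. 0.] rows>=2.6
shift [-0.0514  0.1048  0.    ] rot [0. 0. 0.] rows>=2.8
```

Call:
play_rows --series '[[[0.008,0,0.02,0,0,0,1],[0.016,0,0.045,0,0,0,1],[0.016,0,0.07,0,0,0,1],[0.016,0,0.09,0,0,0,1],[0.016,0,0.105,0,0,0,1]]]'

```text
time_s: 38.77
position: [0.4915, 0.0385, 0.1322]
eef_rot: [0.0, 0.753, 0.659, -0.002]
ft_force: [-0.6, 0.9, -0.0]
finger_gap: 0.0852
finger_force: 0.0
```

Call:
play_rows --series '[[[0,0,0,0,0,0,1],[0,0,0,0,0,0,0.7],[0,0,0,0,0,0,0.4],[0,0,0,0,0,0,0.2],[0,0,0,0,0,0,0.2]]]'

```text
time_s: 39.18
position: [0.4934, 0.0375, 0.136]
eef_rot: [0.001, 0.754, 0.657, 0.001]
ft_force: [-1.3, -0.3, 9.2]
finger_gap: 0.0417
finger_force: 59.6
```

Call:
play_rows --series '[[[0,0,0,0,0,0,0.2],[0,0,0,0,0,0,0.2],[0,0,-0.003,0,0,0,0.2],[0,0,-0.006,0,0,0,0.2],[0,0,-0.008,0,0,0,0.2]]]'

```text
time_s: 39.6
position: [0.4926, 0.0371, 0.1431]
eef_rot: [0.0, 0.754, 0.657, 0.0]
ft_force: [0.2, 0.7, -2.7]
finger_gap: 0.0411
finger_force: 60.9
```

Call:
play_rows --series '[[[-0.01,0.007,0,0,0,0,0.2],[-0.03,0.022,0,0,0,0,0.2],[-0.052,0.039,0,0,0,0,0.2],[-0.074,0.055,0,0,0,0,0.2],[-0.088,0.066,0,0,0,0,0.2]]]'

```text
time_s: 40.02
position: [0.5467, -0.0617, 0.1429]
eef_rot: [0.001, 0.754, 0.657, 0.0]
ft_force: [-0.7, -0.3, -3.4]
finger_gap: 0.0414
finger_force: 61.3
```

Call:
play_rows --series '[[[-0.01,0.015,0,0,0,0,0.2],[-0.02,0.037,0,0,0,0,0.2],[-0.03,0.06,0,0,0,0,0.2],[-0.04,0.08,0,0,0,0,0.2],[-0.045,0.093,0,0,0,0,0.2]]]'

```text
time_s: 40.43
position: [0.6333, -0.1179, 0.1425]
eef_rot: [0.001, 0.754, 0.657, -0.0]
ft_force: [-0.8, 0.1, -2.8]
finger_gap: 0.0412
finger_force: 61.5
```

Run:
```python
from lib import *
s=status.state();print(s['position'],s['ft_force'])
seq(((.642,-.125,s['position'][2]),tool(-7.7)))
```

```text
[ 0.63325    -0.11788018  0.14248531] [-0.79442818  0.0718397  -2.84596464]
shift [-0.0059  0.0096  0.    ] rot [ 0.001  0.001 -0.003] rows>=0.3
```

Call:
play_rows --series '[[[-0.003,0.005,0,0,0,0,0.2],[-0.006,0.0095,0,0,0,0,0.2],[-0.006,0.0095,0.002,0,0,0,0.2],[-0.006,0.0095,0.004,0,0,0,0.2],[-0.006,0.0095,0.006,0,0,0,0.2]]]'

```text
time_s: 40.85
position: [0.64, -0.1228, 0.1365]
eef_rot: [-0.0, 0.754, 0.657, 0.0]
ft_force: [-0.8, 0.0, -3.2]
finger_gap: 0.041
finger_force: 61.6
```

Call:
play_rows --series '[[[0,0,0.0015,0,0,0,0.2],[0,0,0.002,0,0,0,0.2],[0,0,0.002,0,0,0,0.2],[0,0,0.002,0,0,0,0.6],[0,0,0.002,0,0,0,1]]]'

```text
time_s: 41.27
position: [0.6406, -0.123, 0.1352]
eef_rot: [0.0, 0.753, 0.657, 0.001]
ft_force: [0.9, 0.7, -0.1]
finger_gap: 0.0616
finger_force: 0.0
```

Call:
play_rows --series '[[[0,0,0,0,0,0,1],[0,0,0,0,0,0,1],[0,0,-0.015,0,0,0,1],[0,0,-0.05,0,0,0,1],[0,0,-0.09,0,0,0,1]]]'

```text
time_s: 41.68
position: [0.6391, -0.1231, 0.2235]
eef_rot: [-0.001, 0.754, 0.657, -0.002]
ft_force: [1.5, 0.4, 0.1]
finger_gap: 0.0852
finger_force: 0.0
```

Call:
play_rows --series '[[[0.01,0,-0.035,0,0,0,1],[0.03,-0.02,-0.07,0,0,0,1],[0.05,-0.05,-0.1,0,0,0,1],[0.05,-0.08,-0.12,0,0,0,1],[0.05,-0.1,-0.13,0,0,0,1]]]'

```text
time_s: 42.1
position: [0.5473, -0.059, 0.3577]
eef_rot: [0.001, 0.753, 0.658, 0.002]
ft_force: [-1.1, -0.2, 0.8]
finger_gap: 0.0856
finger_force: 0.0
```

Run:
```python
from lib import *
np.set_printoptions(precision=4,suppress=True)
print(pose()[0]); 
for P in ([.642,-.125,.148],[.63,.009,.148],[.62,.137,.148]): print(where(P))
print('stand', at_z('scene',(247.5,168),.012),at_z('side',(340,323),.012))
def dark(n,uv,w):
    im=vision.snapshot(n);x,y=int(uv[0]-w),int(uv[1]-w)
    g=cv2.cvtColor(im,cv2.COLOR_RGB2GRAY)[y:y+2*w,x:x+2*w]; k,l,st,c=cv2.connectedComponentsWithStats((g<60).astype('uint8'))
    return [(st[i][:5],c[i]+[x,y]) for i in range(1,k) if st[i,4]>30]
print(dark('scene',(266,96),14),dark('side',(271,279),14))
print(dark('scene',(247,168),24),dark('side',(340,323),30))
```

```text
[ 0.5473 -0.059   0.3577]
((array([ 0.6122, -0.1508,  0.1497]), np.float64(0.00020593569858060276)), array([ 0.6112, -0.1518,  0.148 ]), array([ 0.6125, -0.1488,  0.148 ]))
((array([0.6704, 0.0256, 0.1958]), np.float64(0.03344142833579546)), array([0.6303, 0.009 , 0.148 ]), array([0.696 , 0.0856, 0.148 ]))
((array([0.6294, 0.1276, 0.1288]), np.float64(0.0303092455410532)), array([0.6228, 0.1363, 0.148 ]), array([0.6386, 0.0854, 0.148 ]))
stand [ 0.6114 -0.3291  0.012 ] [ 0.609 -0.338  0.012]
[(array([10,  9,  9, 10, 70], dtype=int32), array([266.3286,  95.1857]))] [(array([  7,   7,  16,  16, 198], dtype=int32), array([271.0859, 279.4747]))]
[(array([ 11,   0,  31,  39, 586], dtype=int32), array([249.7184, 168.2491]))] [(array([  8,   0,  45,  34, 849], dtype=int32), array([339.2415, 312.3969])), (array([  9,  37,  44,  14, 115], dtype=int32), array([341.5478, 338.9826]))]
```

Post A now reads at (0.612, −0.151), 4 cm off disc 1, so it was probably knocked. I'll check from above with the wrist camera and mend it.

Run:
```python
from lib import *
np.set_printoptions(precision=4,suppress=True)
im=vision.snapshot('wrist'); cv2.imwrite('pics/w13.png',im[:,:,::-1])
for P in ([.612,-.151,.148],[.63,.009,.148],[.62,.137,.148]):
    e=proj('wrist',P)[0]; b=ball('wrist',e,w=35,rmin=10,rmax=30); print(e,b, at_z('wrist',b[:2],.148) if b is not None else '')
cv2.imwrite('pics/c13.png',im[:,:,::-1])
seq(((.612,-.151,.26),tool(-7.7)))
```

```text
[386.477  247.1007] [386.625 247.625  18.175] [ 0.6122 -0.1517  0.148 ]
[390.7601 106.8841] [392.375 105.375  20.7  ] [0.6319 0.0104 0.148 ]
[369.8379 -30.2641] [369.875  25.375  26.275] [0.6155 0.0897 0.148 ]
shift [-0.0809  0.0754  0.0944] rot [ 0.     0.001 -0.002] rows>=3.5
```

View pics/c13.png

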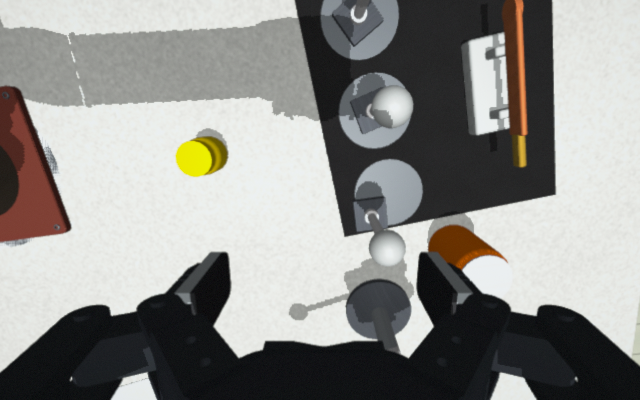

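The wrist view confirms it: post A stands (ball 387,247) but its foot (370,212) hangs off disc 1 (389,193). The other two are fine. Regrasping.

Call:
play_rows --series '[[[-0.016,0.015,0.015,0,0,0,1],[-0.035,0.032,0.03,0,0,0,1],[-0.055,0.05,0.05,0,0,0,1],[-0.07,0.066,0.07,0,0,0,1],[-0.081,0.0755,0.09,0,0,0,1]]]'

```text
time_s: 43.22
position: [0.6129, -0.1528, 0.2635]
eef_rot: [0.001, 0.754, 0.657, -0.0]
ft_force: [-0.2, -0.3, 0.5]
finger_gap: 0.0855
finger_force: 0.0
```

Call:
play_rows --series '[[[0,0,0,0,0,0,1],[0,0,0,0,0,0,1],[0,0,0,0,0,0,1],[0,0,0,0,0,0,1],[0,0,0,0,0,0,1]]]'

```text
time_s: 43.63
position: [0.6124, -0.1501, 0.2661]
eef_rot: [0.001, 0.753, 0.658, 0.001]
ft_force: [0.4, -0.5, 0.5]
finger_gap: 0.0855
finger_force: 0.0
```

Run:
```python
from lib import *
np.set_printoptions(precision=4,suppress=True)
print(pose()[0])
b=ball('wrist',proj('wrist',[.612,-.151,.148])[0],w=50,rmin=16,rmax=45); print(b, at_z('wrist',b[:2],.148))
seq(((.612,-.151,.136),tool(-7.7)),((.643,-.125,.136),tool(-7.7)))
```

```text
[ 0.6124 -0.1501  0.2661]
[323.625 202.125  25.025] [ 0.6122 -0.152   0.148 ]
shift [-0.001  -0.0006  0.1299] rot [ 0.002 -0.001 -0.001] rows>=3.1
shift [0.0299 0.0272 0.    ] rot [0. 0. 0.] rows>=1.0
```

Call:
play_rows --series '[[[-0.001,0,0.035,0,0,0,1],[-0.002,0,0.07,0,0,0,1],[-0.002,0,0.1,0,0,0,1],[-0.002,0,0.12,0,0,0,1],[-0.002,0,0.132,0,0,0,1]]]'

```text
time_s: 44.1
position: [0.6108, -0.1519, 0.1306]
eef_rot: [-0.001, 0.753, 0.658, -0.0]
ft_force: [-0.3, 1.3, -0.5]
finger_gap: 0.0856
finger_force: 0.0
```

Call:
play_rows --series '[[[0,0,0,0,0,0,1],[0,0,0,0,0,0,0.7],[0,0,0,0,0,0,0.4],[0,0,0,0,0,0,0.2],[0,0,0,0,0,0,0.2]]]'

```text
time_s: 44.52
position: [0.6129, -0.1532, 0.1347]
eef_rot: [0.001, 0.754, 0.657, 0.001]
ft_force: [0.4, -0.5, 5.2]
finger_gap: 0.0412
finger_force: 60.1
```

Call:
play_rows --series '[[[0,0,0,0,0,0,0.2],[0,0,0,0,0,0,0.2],[0,0,-0.003,0,0,0,0.2],[0,0,-0.005,0,0,0,0.2],[0,0,-0.007,0,0,0,0.2]]]'

```text
time_s: 44.93
position: [0.6117, -0.1528, 0.1399]
eef_rot: [0.0, 0.754, 0.657, 0.0]
ft_force: [-0.4, -0.2, -2.9]
finger_gap: 0.0414
finger_force: 60.9
```

Call:
play_rows --series '[[[0.006,0.005,0,0,0,0,0.2],[0.014,0.013,0,0,0,0,0.2],[0.022,0.021,0,0,0,0,0.2],[0.03,0.028,0,0,0,0,0.2],[0.0305,0.0285,0,0,0,0,0.2]]]'

```text
time_s: 45.35
position: [0.6464, -0.1231, 0.1391]
eef_rot: [0.0, 0.752, 0.659, 0.0]
ft_force: [0.3, 1.0, -3.6]
finger_gap: 0.0414
finger_force: 61.2
```

Call:
play_rows --series '[[[0,0,0.001,0,0,0,0.2],[0,0,0.003,0,0,0,0.2],[0,0,0.005,0,0,0,0.2],[0,0,0.007,0,0,0,0.2],[0,0,0.0075,0,0,0,0.2]]]'

```text
time_s: 45.77
position: [0.6445, -0.1275, 0.1349]
eef_rot: [0.001, 0.754, 0.657, 0.001]
ft_force: [-7.1, 3.1, 20.8]
finger_gap: 0.0414
finger_force: 63.2
```

Call:
play_rows --series '[[[0,0,-0.001,0,0,0,0.2],[0,0,-0.0015,0,0,0,0.2],[0,0,-0.0015,0,0,0,0.6],[0,0,-0.0015,0,0,0,1],[0,0,-0.0015,0,0,0,1]]]'

```text
time_s: 46.18
position: [0.6442, -0.1268, 0.1337]
eef_rot: [0.0, 0.754, 0.657, 0.0]
ft_force: [-0.9, -0.7, 0.1]
finger_gap: 0.0737
finger_force: 0.0
```

Call:
play_rows --series '[[[0,0,-0.01,0,0,0,1],[0,0,-0.04,0,0,0,1],[0,0,-0.08,0,0,0,1],[0,0,-0.12,0,0,0,1],[0,0,-0.15,0,0,0,1]]]'

```text
time_s: 46.6
position: [0.6444, -0.1271, 0.288]
eef_rot: [0.001, 0.754, 0.657, 0.001]
ft_force: [0.7, -1.1, 1.0]
finger_gap: 0.0853
finger_force: 0.0
```

Call:
play_rows --series '[[[-0.015,-0.03,-0.02,0,0,0,1],[-0.03,-0.06,-0.04,0,0,0,1],[-0.045,-0.09,-0.05,0,0,0,1],[-0.06,-0.12,-0.05,0,0,0,1],[-0.075,-0.14,-0.05,0,0,0,1]]]'

```text
time_s: 47.02
position: [0.493, -0.1832, 0.3351]
eef_rot: [0.001, 0.754, 0.657, 0.001]
ft_force: [0.1, -0.2, 0.2]
finger_gap: 0.0854
finger_force: 0.0
```

Call:
play_rows --series '[[[0,0,0,0,0,0,1],[0,0,0,0,0,0,1],[0,0,0,0,0,0,1],[0,0,0,0,0,0,1],[0,0,0,0,0,0,1]]]'

```text
time_s: 47.43
position: [0.4959, -0.1811, 0.3334]
eef_rot: [0.0, 0.753, 0.658, -0.0]
ft_force: [-0.3, -0.5, -0.1]
finger_gap: 0.0853
finger_force: 0.0
```

Run:
```python
from lib import *
np.set_printoptions(precision=4,suppress=True)
ps=pose();print(ps[0])
for P in ([.643,-.126,.148],[.63,.009,.148],[.62,.137,.148]):
    for n in ('wrist','scene'):
        e=proj(n,P,ps if n=='wrist' else None)[0]
        if e[1]<20 or e[1]>390: continue
        b=ball(n,e,w=30 if n=='wrist' else 18,rmin=10 if n=='wrist' else 5,rmax=30 if n=='wrist' else 11); print(n,e,b, at_z(n,b[:2],.148,ps) if b is not None else '')
im=vision.snapshot('wrist'); cv2.imwrite('pics/w14.png',im[:,:,::-1])
g=cv2.cvtColor(im,cv2.COLOR_RGB2GRAY)
print('knob',proj('wrist',[.462,-.363,.2],ps))
e=proj('wrist',[.612,-.333,.012],ps)[0]; print('stand exp',e)
k,l,st,c=cv2.connectedComponentsWithStats((g<70).astype('uint8'))
for i in range(1,k):
    if 80<st[i,4]<20000: print(st[i],c[i])
```

```text
[ 0.4959 -0.1811  0.3334]
wrist [461.1718 111.7998] [459.125 106.375  27.15 ] [ 0.6411 -0.1205  0.148 ]
scene [280.9576 182.3197] [281.375 182.375   7.95 ] [ 0.6424 -0.125   0.148 ]
scene [320.6958 206.5663] [319.875 206.375   7.325] [0.631 0.007 0.148]
scene [361.295  232.2959] [360.375 232.375   8.55 ] [0.6217 0.1354 0.148 ]
knob [[315.1491 364.7699]]
stand exp [408.0183 250.1899]
[   0    0   66  157 2606] [21.3856 67.3331]
[380   0  48  39 154] [394.0584  21.9221]
[407  93  31  16 315] [421.7333  99.3111]
[ 463  149   70   63 2079] [489.6484 173.3357]
```

All three posts are within 4 mm of the disc centres. Now for the scan head geometry.

```bash
cat >> lib.py <<'E'
def darkc(im,uv,w,th=60):
    x,y=int(uv[0]-w),int(uv[1]-w); g=cv2.cvtColor(im,cv2.COLOR_RGB2GRAY)[y:y+2*w,x:x+2*w]
    k,l,st,c=cv2.connectedComponentsWithStats((g<th).astype('uint8')); i=np.linalg.norm(c[1:]-w,axis=1)-(st[1:,4]>35)*50; i=1+np.argmin(i)
    return c[i]+[x,y],st[i,4]
def knob(P=(.462,-.363,.2)):
    a,b=[darkc(vision.snapshot(n),proj(n,P)[0],14) for n in('scene','side')]
    return tri('scene',a[0],'side',b[0]),a,b
E
python3 - <<'E'
from lib import *
np.set_printoptions(precision=4,suppress=True)
print(knob())
# stand foot ellipses
psw=(np.array([.5473,-.059,.3577]),tool(-7.7))
for n,f,e,w,th in (('wrist','w13',(378,307),40,75),('scene','scene0',(247.5,168),22,75),('side','side0',(340,323),28,75)):
    im=cv2.imread(f'pics/{f}.png',0); x,y=int(e[0]-w),int(e[1]-w)
    m=(im[y:y+2*w,x:x+2*w]<th).astype('uint8'); k,l,st,c=cv2.connectedComponentsWithStats(m); i=1+np.argmax(st[1:,4])
    ct=max(cv2.findContours((l==i).astype('uint8'),0,cv2.CHAIN_APPROX_NONE)[0],key=len)[:,0]+[x,y]
    # drop points on the window border
    ct=ct[(ct[:,0]>x)&(ct[:,1]>y)&(ct[:,0]<x+2*w-1)&(ct[:,1]<y+2*w-1)]
    if n=='wrist': ct=ct[ct[:,1]<e[1]+8]
    else: ct=ct[ct[:,1]>e[1]-4]
    el=cv2.fitEllipse(ct.astype(np.float32)); print(n,el,st[i],at_z(n,el[0],.012,psw if n=='wrist' else None))
E
```

```text
((array([ 0.4613, -0.3639,  0.2003]), np.float64(0.0018728478732242745)), (array([266.3286,  95.1857]), np.int32(70)), (array([271.0457, 279.4822]), np.int32(197)))
wrist ((377.9271240234375, 298.64373779296875), (37.595611572265625, 58.602725982666016), 89.337646484375) [   0   12   72   68 2587] [ 0.6107 -0.307   0.012 ]
scene ((248.3037567138672, 167.8435516357422), (29.761157989501953, 33.84465026855469), 75.36871337890625) [  6   0  35  38 846] [ 0.6092 -0.3276  0.012 ]
side ((339.6017761230469, 324.3600769042969), (37.85123062133789, 47.46529006958008), 92.01612854003906) [   4    0   48   49 1707] [ 0.6075 -0.3419  0.012 ]
```

Run:
```python
from lib import *
seq(((.4613,-.3639,.3),tool(-7.7)),((.4613,-.3639,.3),tool(-78.9)))
```

```text
shift [-0.1851 -0.0089  0.0336] rot [ 0.     0.    -0.002] rows>=4.5
shift [0. 0. 0.] rot [0.    0.    1.243] rows>=9.9
```

Call:
play_rows --series '[[[-0.037,-0.002,0,0,0,0.1,1],[-0.074,-0.004,0,0,0,0.2,1],[-0.111,-0.006,0.01,0,0,0.3,1],[-0.148,-0.008,0.02,0,0,0.4,1],[-0.185,-0.009,0.03,0,0,0.5,1]]]'

```text
time_s: 48.2
position: [0.4607, -0.3655, 0.3037]
eef_rot: [0.001, 0.894, 0.448, 0.001]
ft_force: [0.6, 0.6, 0.3]
finger_gap: 0.0859
finger_force: 0.0
```

Call:
play_rows --series '[[[0,0,0,0,0,0.1,1],[0,0,0,0,0,0.2,1],[0,0,0,0,0,0.3,1],[0,0,0,0,0,0.4,1],[0,0,0,0,0,0.5,1]]]'

```text
time_s: 48.62
position: [0.4611, -0.3639, 0.3036]
eef_rot: [0.0, 0.977, 0.213, 0.0]
ft_force: [0.6, -0.0, -0.5]
finger_gap: 0.0854
finger_force: 0.0
```

Call:
play_rows --series '[[[0,0,0,0,0,0.1,1],[0,0,0,0,0,0.2,1],[0,0,0,0,0,0.243,1],[0,0,0,0,0,0.243,1],[0,0,0,0,0,0.243,1]]]'

```text
time_s: 49.03
position: [0.4612, -0.3637, 0.3036]
eef_rot: [0.0, 0.995, 0.096, 0.0]
ft_force: [-0.1, 0.9, 0.9]
finger_gap: 0.0855
finger_force: 0.0
```

Run:
```python
from lib import *
np.set_printoptions(precision=4,suppress=True)
ps=pose();print(ps[0],status.state()['joint_pos'])
im=vision.snapshot('wrist'); cv2.imwrite('pics/w15.png',im[:,:,::-1])
e=proj('wrist',[.4613,-.3639,.2],ps)[0]; c=darkc(im,e,34,60); print(e,c,at_z('wrist',c[0],.2,ps))
seq(((.4613,-.3639,.187),tool(-78.9)))
```

```text
[ 0.4612 -0.3637  0.3036] [-0.2611  0.2678  1.0538  1.5492 -0.2335  1.4601 -0.5745]
[323.784  203.4781] (array([323.572 , 202.9739]), np.int32(1381)) [ 0.4617 -0.3636  0.2   ]
shift [0.     0.0001 0.1166] rot [ 0. -0. -0.] rows>=2.8
```

Call:
play_rows --series '[[[0,0,0.03,0,0,0,1],[0,0,0.06,0,0,0,1],[0,0,0.09,0,0,0,1],[0,0,0.108,0,0,0,1],[0,0,0.117,0,0,0,1]]]'

```text
time_s: 49.5
position: [0.4603, -0.3629, 0.1841]
eef_rot: [-0.001, 0.995, 0.096, -0.001]
ft_force: [-0.0, -0.0, -0.4]
finger_gap: 0.0852
finger_force: 0.0
```

Call:
play_rows --series '[[[0,0,0,0,0,0,1],[0,0,0,0,0,0,0.7],[0,0,0,0,0,0,0.4],[0,0,0,0,0,0,0.2],[0,0,0,0,0,0,0.1]]]'

```text
time_s: 49.92
position: [0.4617, -0.3643, 0.1878]
eef_rot: [0.001, 0.995, 0.096, 0.001]
ft_force: [-0.1, -0.0, -1.2]
finger_gap: 0.0388
finger_force: 0.0
```

Call:
play_rows --series '[[[0,0,0,0,0,0,0.1],[0.0006,0.013,0,0,0,-0.087,0.1],[0.0023,0.026,0,0,0,-0.175,0.1],[0.0051,0.0388,0,0,0,-0.262,0.1],[0.009,0.0513,0,0,0,-0.349,0.1]]]'

```text
time_s: 50.33
position: [0.4812, -0.4123, 0.1872]
eef_rot: [0.0, 0.963, 0.269, 0.001]
ft_force: [4.5, 3.7, 0.6]
finger_gap: 0.033
finger_force: 59.8
```

Call:
play_rows --series '[[[0.0006,0.013,0,0,0,-0.087,0.1],[0.0023,0.026,0,0,0,-0.175,0.1],[0.0051,0.0388,0,0,0,-0.262,0.1],[0.009,0.0513,0,0,0,-0.349,0.1],[0.0141,0.0634,0,0,0,-0.436,0.1]]]'

```text
time_s: 50.75
position: [0.5266, -0.4587, 0.1872]
eef_rot: [0.0, 0.882, 0.471, 0.002]
ft_force: [4.8, 4.9, 2.3]
finger_gap: 0.0332
finger_force: 59.9
```

Run:
```python
from lib import *
np.set_printoptions(precision=4,suppress=True)
s=status.state();p,r=pose();print(p,r.as_matrix()[:,0],s['ft_force'],s['moment'],s['joint_pos'])
print(knob(p+[0,0,.0135]))
```

```text
[ 0.5266 -0.4587  0.1872] [0.5556 0.8315 0.0029] [4.7642 4.8729 2.3356] [ 1.1302 -0.7949 -0.4973] [ 0.141   0.5451  0.7599  1.4189 -0.3804  1.3256  0.3307]
((array([ 0.5251, -0.4627,  0.2154]), np.float64(0.004590190083788581)), (array([228.7821,  87.2879]), np.int32(257)), (array([306.0585, 308.1579]), np.int32(513)))
```

The pivot fits at (0.6085, −0.333), so the aim is azimuth 60.5°, tilt 0.309. I need 3.6° more swivel, then the tilt.

Call:
play_rows --series '[[[0,0.003,0,0,0,-0.02,0.1],[0.0001,0.006,0,0,0,-0.04,0.1],[0.0003,0.0094,0,0,0,-0.063,0.1],[0.0003,0.0094,0,0,0,-0.063,0.1],[0.0003,0.0094,0,0,0,-0.063,0.1]]]'

```text
time_s: 51.27
position: [0.5345, -0.4634, 0.1869]
eef_rot: [0.0, 0.868, 0.497, 0.001]
ft_force: [5.5, 1.4, -0.4]
finger_gap: 0.0327
finger_force: 59.8
```

Call:
play_rows --series '[[[-0.0005,0,-0.009,0,-0.06,0,0.1],[-0.0004,0,-0.018,0,-0.12,0,0.1],[0.0002,0,-0.0271,0,-0.18,0,0.1],[0.0016,0,-0.0375,0,-0.25,0,0.1],[0.0033,0,-0.0462,0,-0.309,0,0.1]]]'

```text
time_s: 51.68
position: [0.5355, -0.4605, 0.2334]
eef_rot: [0.078, 0.857, 0.491, -0.134]
ft_force: [2.7, 1.7, -4.1]
finger_gap: 0.0332
finger_force: 59.9
```

Call:
play_rows --series '[[[0,0,0,0,0,0,0.1],[0,0,0,0,0,0,0.1],[0,0,0,0,0,0,0.1],[0,0,0,0,0,0,0.1],[0,0,0,0,0,0,0.1]]]'

```text
time_s: 52.1
position: [0.5358, -0.4609, 0.2328]
eef_rot: [0.077, 0.858, 0.491, -0.131]
ft_force: [6.7, 2.8, 0.5]
finger_gap: 0.0327
finger_force: 60.4
```

Run:
```python
from lib import *
np.set_printoptions(precision=4,suppress=True)
s=status.state();p,r=pose();z=r.as_matrix()[:,2];k=p-.0125*z
pv=np.array([.6085,-.333,.2]);d=pv-k;t=np.array([.809,.0215,.07])-pv
f=lambda d:(np.degrees(np.arctan2(d[1],d[0])),np.degrees(np.arctan2(-d[2],np.hypot(d[0],d[1]))))
print(p,k,np.linalg.norm(d),f(d),f(t),'tool',f(r.as_matrix()[:,0]),s['ft_force'],s['finger_gap'])
```

```text
[ 0.5358 -0.4609  0.2328] [ 0.5377 -0.4576  0.2447] 0.15015558473335722 (np.float64(60.383771150067524), np.float64(17.31945536225902)) (np.float64(60.508136337452655), np.float64(17.70292606503823)) tool (np.float64(59.555859945714346), np.float64(17.462207005286)) [6.6918 2.8146 0.4917] 0.032695364705794414
```

Call:
play_rows --series '[[[0,0,0,0,0,0,0.3],[0,0,0,0,0,0,0.6],[0,0,0,0,0,0,1],[0,0,0,0,0,0,1],[0,0,-0.01,0,0,0,1]]]'

```text
time_s: 52.52
position: [0.5337, -0.4596, 0.2409]
eef_rot: [0.075, 0.858, 0.49, -0.134]
ft_force: [-0.3, 0.1, 0.0]
finger_gap: 0.0793
finger_force: 0.0
```

Call:
play_rows --series '[[[0,0,-0.02,0,0,0,1],[0,0,-0.045,0,0,0,1],[0,0,-0.075,0,0,0,1],[-0.01,0,-0.1,0,0,0,1],[-0.02,0,-0.12,0,0,0,1]]]'

```text
time_s: 52.93
position: [0.545, -0.4433, 0.3656]
eef_rot: [0.077, 0.857, 0.491, -0.133]
ft_force: [-0.2, -1.0, -0.1]
finger_gap: 0.0854
finger_force: 0.0
```

Call:
play_rows --series '[[[0,-0.03,-0.02,0,0.06,0,1],[0,-0.06,-0.03,0,0.12,0,1],[0,-0.1,-0.03,0,0.18,0,1],[0,-0.135,-0.03,0,0.25,0,1],[0,-0.17,-0.03,0,0.309,0,1]]]'

```text
time_s: 53.35
position: [0.4005, -0.3499, 0.3919]
eef_rot: [-0.0, 0.868, 0.496, 0.002]
ft_force: [-1.4, 0.1, 0.1]
finger_gap: 0.0853
finger_force: 0.0
```

Run:
```python
from lib import *
np.set_printoptions(precision=4,suppress=True)
print(pose()[0])
(k,e),a,b=knob((.5377,-.4576,.2447)); print(k,e,a,b,proj('scene',(.5377,-.4576,.2447)),proj('side',(.5377,-.4576,.2447)))
pv=np.array([.6085,-.333,.2]);d=pv-k;print(np.linalg.norm(d),np.degrees(np.arctan2(d[1],d[0])),np.degrees(np.arcsin(-d[2]/np.linalg.norm(d))))
for P in ([.643,-.125,.148],[.63,.008,.148],[.62,.136,.148]):
    try: print(where(P))
    except Exception as ex: print(ex)
cv2.imwrite('pics/s16.png',vision.snapshot('scene')[:,:,::-1])
im=vision.snapshot('scene'); hsv=cv2.cvtColor(im,cv2.COLOR_RGB2HSV)
for nm,P in (('green',(.74,.3,.03)),('amber',(.656,.297,.03))):
    x,y=proj('scene',P)[0].astype(int); print(nm,(x,y),im[y,x])
```

```text
[ 0.4005 -0.3499  0.3919]
[ 0.5373 -0.4578  0.245 ] 0.0012971241209298301 (array([224.2987,  82.4286]), np.int32(77)) (array([310.888, 294.532]), np.int32(250)) [[224.0543  82.7151]] [[310.7943 294.439 ]]
0.15054430272590988 60.270901570304765 17.385471566143323
((array([ 0.6439, -0.1247,  0.1468]), np.float64(0.001756004049980669)), array([ 0.6436, -0.1238,  0.148 ]), array([ 0.6445, -0.1268,  0.148 ]))
((array([0.6378, 0.0252, 0.182 ]), np.float64(0.0158340696595237)), array([0.6298, 0.0095, 0.148 ]), array([0.6368, 0.083 , 0.148 ]))
((array([0.628 , 0.1281, 0.1299]), np.float64(0.028567739033546636)), array([0.6219, 0.1363, 0.148 ]), array([0.6367, 0.0883, 0.148 ]))
green (np.int64(379), np.int64(325)) [102 104 103]
amber (np.int64(397), np.int64(299)) [181 181 174]
```

Aim measures 60.3°/17.4° against 60.5°/17.7°. The scene camera puts the posts in place on discs 1, 2 and 3, and the robot is clear of everything.

Run:
```python
from cell import order
print(order.job_done())
```

```text
the job is handed in; nothing more can be done
None
```

I handed the job in at about 54 s: both jars stand off the mat, all three posts stand one to a disc (one re-placed after being knocked about 4 cm), and the scan head points within about 0.4° of the blade's middle; one weak point is that the first post raised was still leaning about 26° with its foot at or just off the bench before I straightened it.

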